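# Turn over a tray of printed game pieces

### The job

The game pieces in the tray are printed on one side; get them ready for printing the other. Cap their tray with the empty tray that stands mouth down beside it, turn the closed pair upside down together without letting it come apart, then lift the first tray off and set it down flat on the table beside the other, so that all six pieces lie printed face down in the second tray, which stands flat on the table. Do not disturb the tape roll, the jar lid or the ink pot.

Things in the scene. Friction and masses are not known exactly. Their poses are not given: they have to be found in the camera images.
- tray_full_mid (a point): centre (half-way up) of the LOADED TRAY: wooden, 46 wide (x) x 58 long (y) x 23 mm high, about 160 g, mouth up (z up), six loose pieces in it. Upright long sides with soft rubber grip strips 2 mm proud, to grip across the 46 mm (50 over the strips). Outer wall 2.5 mm thick; inside it at the mouth a rebate 6 mm deep, 5.5 mm wide, round a pocket 30 x 42 mm whose floor is 14 mm above the underside.
- tray_empty_mid (a point): centre (half-way up its 28 mm) of the EMPTY TRAY: same wood, 46 (x) x 58 mm (y) outside, same strips, about 160 g. Starts MOUTH DOWN, standing on its lip (z points up, out of the flat back, 14 mm above this point). The outside faces reach from the back down to the rim face, 9 mm below this point. Its pocket, 33 x 45 mm, is 7.5 mm deep from the lip's edge.
- tray_empty_lip (a point): middle of the mouth of the empty tray, level with the edge of its lip. The lip is 2 mm thick, stands 5 mm out of the rim and enters the loaded tray's rebate with 2 mm play all round, either way round. Seated, rim meets rim, outsides are flush, this point is 18 mm above the loaded tray's underside, and tray_empty_mid 20.5 mm above tray_full_mid.
- tray_empty_back (a point): middle of the flat back of the empty tray. The capped pair is 46 x 58 x 46 mm; only the lip and the grip keep it together. It stands steadily on a 46 x 46 mm end, 58 mm high, so it can be turned in two quarter turns with a regrasp. Turned over, the pair rests on this back, and the first tray is the upper 23 mm.
- piece0_mid (a point): centre of a round wooden game piece, 13.5 mm across and 9 mm thick, 10 g, loose in the loaded tray (two rows of three); z points out of its printed face (dark ring and dot), up at the start. Between the closed trays it has 11.5 mm of height, too little to turn over by itself.
- piece1_mid (a point): centre of game piece 2, like piece0_mid
- piece2_mid (a point): centre of game piece 3, like piece0_mid
- piece3_mid (a point): centre of game piece 4, like piece0_mid
- piece4_mid (a point): centre of game piece 5, like piece0_mid
- piece5_mid (a point): centre of game piece 6, like piece0_mid
- tape_roll_1: roll of masking tape lying flat, 92 mm across, 24 mm high, origin at the centre of its underside; a bystander
- lid_red: round jar lid lying on its back, 86 mm across, 22 mm high, origin at the centre of its underside; a bystander
- ink_pot: small round ink pot with a screw lid, 58 mm across, 64 mm high, origin at the centre of its underside; a bystander
Not all that is in view belongs to the job. What is shaped like the part that bears tray_empty_mid but blue, turquoise or yellow is not meant.

How it is judged:
By the outcome, as a careful person would: the job done as asked, in the order asked, and still so for the second after the job is handed in, with the robot touching nothing.
It also fails if it takes over 72 s, if anything falls off the work surface, if the arm or the gripper's body presses on something with over 40 N, if the wrist force passes 120 N, or if a joint passes its speed limit or range.

### The arm

A 6-joint arm with a two-finger parallel gripper is mounted at the origin on the work surface; the furniture and walls round the work are solid. World frame = base frame: x ahead of the robot, y to its left, z up, the work surface at z = 0. Lengths are in mm, angles in degrees, forces in N, time in s.
With the tool pointing down it reaches from about 350 to 850 mm from the base axis. Payload 8.1 kg.
Tool frame: the origin (TCP) lies midway between the tips of the shut fingers; the grasp point (between the pads) lies hold_point_z behind it (hold_point_z is the distance from the TCP to the grasp point, in mm); z points along the fingers, x is the direction in which the jaws open and shut, and the axes are right-handed (so a half turn about z gives the same grasp; the last joint's range is limited). The gripper opens to 85 mm and grips with 20 to 120 N. Pads are 22 mm wide; open, the fingers measure 114 mm over their backs; the gripper's body (76 mm by 85 mm) begins 54 mm behind the grasp point. The pads swing forward as they close: fully open they stand 13 mm farther back than shut.
Start: joints at [-78.862, 7.471, 85.268, -0, 87.261, -4.893], TCP at [165.718, -576.665, 231.292] pointing down, gripper open.
Joint ranges: [-169.43, 169.43], [-51.17, 129.36], [1.28, 143.12], [-76.62, 256.62], [0, 156.53], [-152.29, 152.29]. Speed limits (degrees/s): [136.94, 136.94, 159.86, 180, 180, 180].

### API

Orientations are given as [roll, pitch, yaw] about the fixed x, y, z axes, in that order (R = Rz(yaw) Ry(pitch) Rx(roll)).
In Python, from bench import * gives the robot as it stands.
- The arm moves only by the shell command python3 -m pendant 'ROWS' [OPENING] [FORCE]. ROWS is JSON, a list that holds one entry, the list of rows, each a list of 4 numbers: the shift along the tool's x, y, z normalised to -1 to 1, where 1 is 0.02 m, then the turn about the tool's z normalised to -1 to 1, where 1 is 0.08 rad. A call has exactly 10 rows; each row shifts and turns the pose as measured when the row begins, along the tool's axes as they then stand; what a row does not reach is not made up. A row lasts 1/12 s, in which the tool goes at most 41.7 mm and 7.16 degrees, less where a joint would pass 70% of its speed; a pose out of reach is approached as far as the arm can. A call with a number of a shift or a turn outside -1 to 1 is refused whole. A call with a gripper value outside its range is refused whole. OPENING is the gripper's target within -1 to 1 (fully open at 1, half-way at 0, shut at -1), set as the call begins (- or left out, the last holds). The fingers move at their own pace and stop on an object; FORCE is the grip in N (left out, the last holds). Time passes only in rows, so rows that do not move let the fingers close, or fill a call up. It gives the time, the measured TCP pose, the force and the opening at its end, in the units of the state.
- sense(): the state, without advancing time (a new reading comes with each control period).
- snapshot(name): name is "scene" or "top" or "wrist"; returns the picture (420x560x3 uint8, red, green, blue); there is no depth.
- calibration(name): a dict with "mtx" (3x3 intrinsics, pixels), "D" ([k1, k2, p1, p2, k3] as OpenCV has them; the pictures are not rectified), "world_to_cam" (4x4, takes a point from world to camera coordinates); the wrist camera has in their place "hand_eye" (4x4, takes a point from camera to tool coordinates, whose origin is the TCP and whose axes are the tool frame's). Camera axes: x right, y down, z forward; pixel columns grow to the right and rows downward; lengths in mm; the calibration is good to about 2 mm. A picture is of the moment at which its call begins: read the wrist's pose just before it. calibration takes no time and is no camera call.
- hand_in(): hands the job in, once; it reports no verdict.
The state is a dict: "time": time; "joint_pos": joint angles; "qd": joint speeds; "joint_efforts": joint torques, N m; "tool_pos": TCP position; "tcp_rot": TCP orientation; "ft_force": force on the tool from outside, world axes, zero at the start; "wrist_torque": the same for the moment, N m; "finger_gap": finger opening in mm.
Only numpy, scipy, OpenCV 4.12 (cv2) and the standard library are available. Lean on these libraries where they do the work, as an engineer would, in place of code of your own. Each camera call takes 0.05 s, during which the arm holds its last target.

## Working session

There is one attempt and no reset: what is moved stays moved. The work goes in short steps, Python scripts to look and compute and a shell command to move; the robot and the scene stay as the last step left them, time stands still between calls to the robot, and variables do not carry over. Pictures are saved under pics/ and viewed, and the job is handed in when it is done.

```bash
ls -la; mkdir -p pics; python3 - <<'E'
from bench import *
import cv2
print(sense())
for n in("scene","top","wrist"):
    im=snapshot(n); cv2.imwrite(f"pics/a_{n}.png",im[:,:,::-1])
    c=calibration(n); print(n,{k:np.round(np.array(v),3).tolist() for k,v in c.items()} if 'np' in globals() else c)
E
```

```text
total 12
drwxr-xr-x  3 agent agent 4096 Dec  6 09:26 .
drwxr-xr-x 23 root  root  4096 Dec  6 09:26 ..
drwxr-xr-x  2 agent agent 4096 Dec  6 09:26 pics
{'time': 0.0, 'joint_pos': array([-7.88611404e+01,  7.51630160e+00,  8.53303683e+01,  1.29763113e-03,
        8.72625881e+01, -4.89198010e+00]), 'qd': array([-0.10320655, -0.08728983, -0.01362633, -0.02806279, -0.04957372,
       -0.08891516]), 'joint_efforts': array([ 6.48841160e-05, -5.69385087e+01, -5.00557208e+01,  2.27654499e-05,
        1.45245643e-02,  4.51850440e-06]), 'tool_pos': array([ 165.62354898, -576.09979633,  230.22156945]), 'tcp_rot': array([-1.79989391e+02,  1.08749499e-01, -7.39692135e+01]), 'ft_force': array([ 0.12198062, -0.47553178, -0.6029946 ]), 'wrist_torque': array([ 0.03227278,  0.00285243, -0.00094782]), 'finger_gap': 85.21578686979599}
scene {'mtx': array([[543.36619215,   0.        , 278.65951391],
       [  0.        , 543.36619215, 218.01363813],
       [  0.        ,   0.        ,   1.        ]]), 'D': array([-0.21660776,  0.        ,  0.        ,  0.        ,  0.        ]), 'world_to_cam': array([[-6.
[... 836 characters left out ...]
74071e+03],
       [ 0.00000000e+00,  0.00000000e+00,  0.00000000e+00,
         1.00000000e+00]])}
wrist {'mtx': array([[293.71252621,   0.        , 280.98706124],
       [  0.        , 293.71252621, 211.57313438],
       [  0.        ,   0.        ,   1.        ]]), 'D': array([-0.03938644,  0.        ,  0.        ,  0.        ,  0.        ]), 'hand_eye': array([[ 9.99999911e-01, -4.20654447e-04,  3.21357550e-05,
         2.05180833e-01],
       [ 3.89126749e-04,  9.49110681e-01,  3.14942476e-01,
        -8.14050673e+01],
       [-1.62982341e-04, -3.14942435e-01,  9.49110761e-01,
        -1.42320207e+02],
       [ 0.00000000e+00,  0.00000000e+00,  0.00000000e+00,
         1.00000000e+00]])}
```

View pics/a_scene.png

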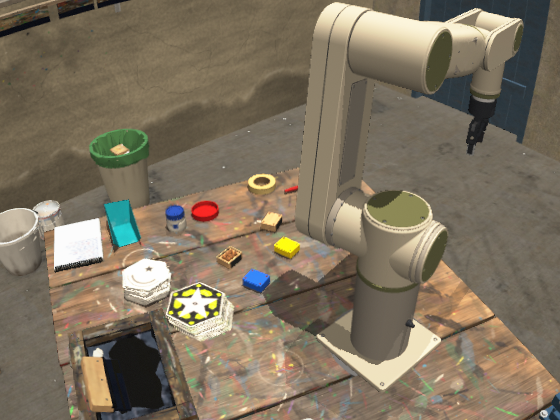

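View pics/a_top.png

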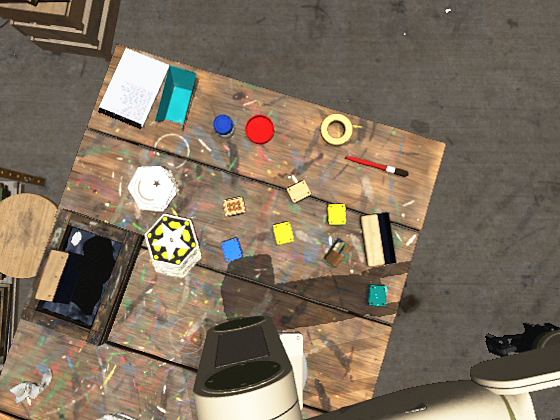

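View pics/a_wrist.png

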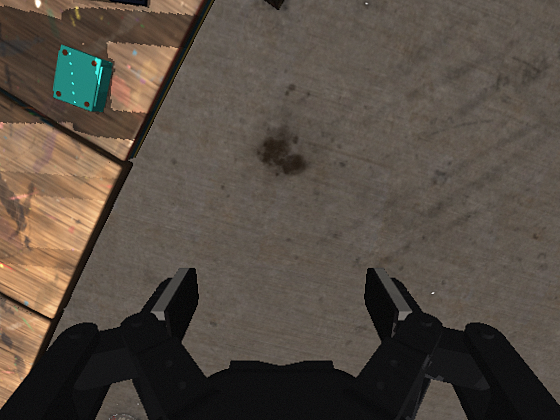

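```bash
python3 -m pendant '[[[1,0,0,0],[1,0,0,0],[1,0,0,0],[1,0,0,0],[1,0,0,0],[1,0,0,0],[1,0,0,0],[1,0,0,0],[1,0,0,0],[1,0,0,0]]]'
python3 -m pendant '[[[1,0,0,0],[1,0,0,0],[1,0,0,0],[1,0,0,0],[1,0,0,0],[1,0,0,0],[1,0,0,0],[1,0,0,0],[1,0,0,0],[1,0,0,0]]]'; python3 -c "
from bench import *
s=sense();print(s['joint_pos'],s['tool_pos'],s['tcp_rot'])"
```

```text
time: 0.98
tool_pos: [222.1, -771.0, 223.4]
tcp_rot: [-180.0, 0.6, -74.0]
ft_force: [0.6, -1.0, 0.1]
finger_gap: 85.4
time: 1.82
tool_pos: [252.8, -877.1, 176.5]
tcp_rot: [-179.8, -2.3, -74.0]
ft_force: [0.3, 0.4, 0.6]
finger_gap: 85.7
[-77.25336607  71.4451555    1.28341575   0.29740765 104.97809148
  -3.18332832] [ 252.77975852 -877.08808807  176.53023104] [-179.84364331   -2.3057703   -73.99056863]
```

```bash
python3 -m pendant '[[[1,0,0,0],[1,0,0,0],[1,0,0,0],[1,0,0,0],[1,0,0,0],[1,0,0,0],[1,0,0,0],[1,0,0,0],[1,0,0,0],[1,0,0,0]]]'; python3 -c "
from bench import *
s=sense();print(s['joint_pos'],s['tool_pos'],s['tcp_rot'])"
```

```text
time: 2.65
tool_pos: [270.8, -940.9, 181.3]
tcp_rot: [-179.9, -12.7, -74.0]
ft_force: [-0.3, 1.0, 0.1]
finger_gap: 85.4
[-77.23760912  71.67003108   1.31041531   0.80365596  94.36556471
  -3.10381128] [ 270.84214219 -940.88353226  181.34969659] [-179.91012028  -12.67818239  -73.99375706]
```

```bash
cat > h.py <<'E'
import numpy as np,cv2
from bench import *
from scipy.spatial.transform import Rotation as Ro
def ray(name,px,z,s=None):
    c=calibration(name); px=np.array(px,float).reshape(-1,1,2)
    u=cv2.undistortPoints(px,c['mtx'],c['D']).reshape(-1,2)
    d=np.c_[u,np.ones(len(u))]
    if name=='wrist':
        T=np.eye(4);T[:3,:3]=Ro.from_euler('xyz',s['tcp_rot'],degrees=True).as_matrix();T[:3,3]=s['tool_pos']
        M=T@c['hand_eye']
    else: M=np.linalg.inv(c['world_to_cam'])
    D=d@M[:3,:3].T;o=M[:3,3]
    return o+D*((z-o[2])/D[:,2])[:,None]
E
python3 - <<'E'
from h import *
for n,p in dict(loaded=(234,206),empty=(299,190),blue=(232,250),yel=(284,233),yel2=(337,214),turq=(377,295),pot=(224,125),lid=(260,129),tape=(337,129),brush=(378,238),obj=(337,252),hex1=(155,187),hex2=(172,243),tabR=(445,142),tabTL=(118,45),tabBR=(375,420),tbin=(67,275)).items():
    print(n,ray('top',[p],20)[0].round())
im=cv2.imread('pics/a_top.png')
cv2.imwrite('pics/crop1.png',cv2.resize(im[100:320,140:440],None,fx=2.6,fy=2.6,interpolation=cv2.INTER_CUBIC))
E
```

```text
loaded [475.  91.  20.]
empty [ 523. -100.   20.]
blue [346.  95.  20.]
yel [396. -56.  20.]
yel2 [ 453. -211.   20.]
turq [ 219. -326.   20.]
pot [717. 125.  20.]
lid [705.  17.  20.]
tape [ 706. -212.   20.]
brush [ 383. -331.   20.]
obj [ 342. -211.   20.]
hex1 [529. 325.  20.]
hex2 [365. 271.  20.]
tabR [ 669. -533.   20.]
tabTL [963. 451.  20.]
tabBR [-132. -317.   20.]
tbin [270. 575.  20.]
```

View pics/crop1.png

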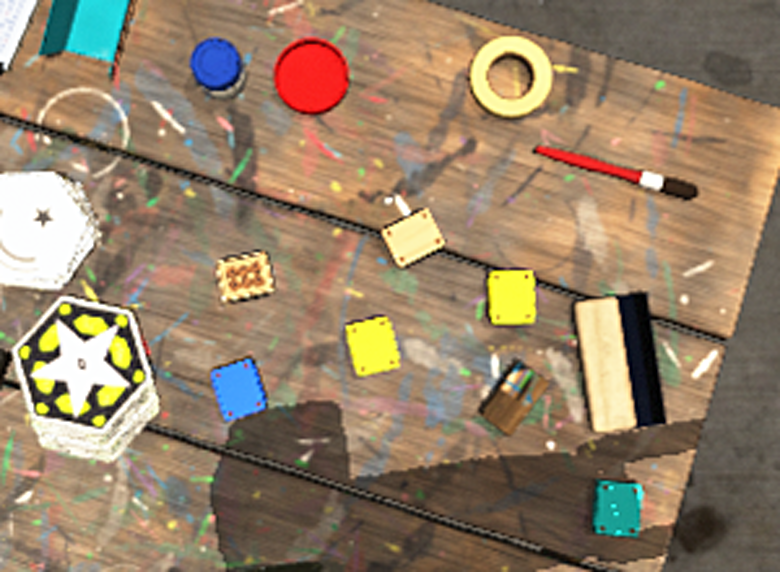

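```bash
python3 - <<'E'
from h import *
im=cv2.imread('pics/a_top.png'); 
hsv=cv2.cvtColor(im,cv2.COLOR_BGR2HSV)
for n,(cx,cy),z in (('loaded',(234,206),23),('empty',(299,190),28)):
    s=14; x0,y0=cx-24,cy-24
    c=cv2.resize(im[y0:y0+48,x0:x0+48],None,fx=12,fy=12,interpolation=cv2.INTER_NEAREST)
    cv2.imwrite(f'pics/z_{n}.png',c); print(n,x0,y0)
    print(hsv[cy-8,cx-8:cx+9].tolist())
E
python3 -c "
import cv2,numpy as np
cv2.imwrite('pics/z2.png',np.hstack([cv2.resize(cv2.imread('pics/z_%s.png'%n),(400,400)) for n in('loaded','empty')]))"
```

```text
loaded 210 182
[[14, 78, 151], [15, 60, 94], [17, 50, 81], [11, 54, 75], [8, 56, 73], [13, 95, 102], [17, 115, 142], [21, 89, 239], [30, 51, 255], [21, 100, 198], [13, 148, 114], [13, 119, 150], [15, 105, 197], [19, 113, 242], [28, 91, 255], [28, 96, 255], [19, 130, 215]]
empty 275 166
[[15, 107, 153], [15, 111, 163], [15, 117, 176], [16, 106, 203], [25, 37, 255], [0, 0, 255], [60, 8, 152], [9, 128, 60], [17, 144, 220], [27, 98, 255], [26, 98, 255], [18, 131, 242], [15, 156, 218], [26, 96, 255], [25, 94, 250], [12, 72, 149], [14, 74, 159]]
```

View pics/z2.png

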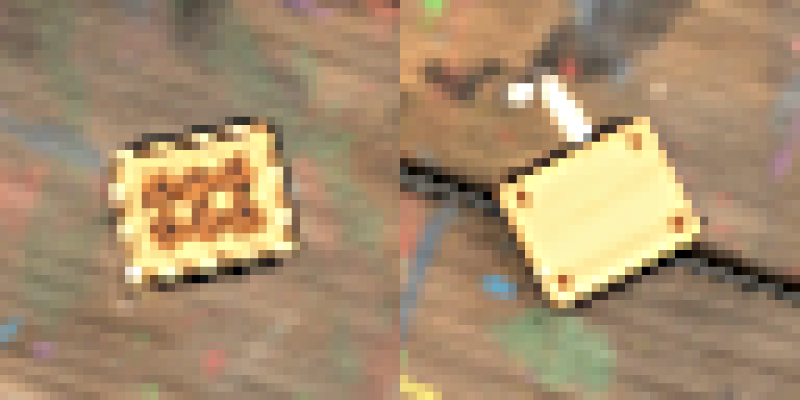

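```bash
for i in 1 2 3; do python3 -m pendant '[[[-1,0,-0.22,0],[-1,0,-0.22,0],[-1,0,-0.22,0],[-1,0,-0.22,0],[-1,0,-0.22,0],[-1,0,-0.22,0],[-1,0,-0.22,0],[-1,0,-0.22,0],[-1,0,-0.22,0],[-1,0,-0.22,0]]]'; done; python3 -c "
from bench import *
s=sense();print(s['joint_pos'],s['tool_pos'],s['tcp_rot'])"
```

```text
time: 3.48
tool_pos: [217.8, -757.4, 169.4]
tcp_rot: [-179.9, -12.9, -74.0]
ft_force: [-0.2, -0.5, -0.4]
finger_gap: 85.8
time: 4.32
tool_pos: [159.6, -555.0, 170.9]
tcp_rot: [-180.0, -13.8, -74.0]
ft_force: [0.2, 0.2, -0.2]
finger_gap: 85.1
time: 5.15
tool_pos: [101.8, -354.2, 168.3]
tcp_rot: [179.9, -14.9, -74.0]
ft_force: [0.3, 0.3, 0.8]
finger_gap: 85.3
[-84.57492566 -50.86127348 137.62839491   2.66458788  78.53706255
 -10.78350509] [ 101.76430603 -354.20057754  168.30261281] [179.8915474  -14.93250156 -73.97003369]
```

```bash
python3 -m pendant '[[[-1,0,-0.25,0],[-1,0,-0.25,0],[-1,0,-0.25,0],[-1,0,-0.25,0],[-1,0,-0.25,0],[-1,0,-0.25,0],[-1,0,-0.25,0],[-1,0,-0.25,0],[-1,0,-0.25,0],[-1,0,-0.25,0]]]';  python3 -c "
from bench import *
s=sense();print(s['joint_pos'],s['tool_pos'],s['tcp_rot'])"
```

```text
time: 5.98
tool_pos: [87.1, -301.1, 174.5]
tcp_rot: [179.8, -6.2, -74.0]
ft_force: [0.5, -0.4, 1.1]
finger_gap: 85.4
[-84.29028845 -51.10538825 136.05342361   0.87187298  88.9304954
 -10.24066066] [  87.14078479 -301.12507943  174.54755074] [179.76706108  -6.17874223 -74.00671718]
```

```bash
python3 -m pendant '[[[-1,0,-0.1,0],[-1,0,-0.1,0],[-1,0,-0.1,0],[-1,0,-0.1,0],[-1,0,-0.1,0],[-1,0,-0.1,0],[0,0,-1,-1],[0,0,-1,-1],[0,0,-1,-1],[0,0,-1,-1]]]';  python3 -c "
from bench import *
s=sense();print(s['joint_pos'],s['tool_pos'],s['tcp_rot'])"
```

```text
time: 6.82
tool_pos: [78.2, -262.0, 255.1]
tcp_rot: [179.8, 0.2, -55.1]
ft_force: [-0.1, 0.6, 0.2]
finger_gap: 85.8
[-83.86257902 -50.17814437 127.08031196  -0.23688715 103.18991722
 -28.78965011] [  78.19469566 -262.03403018  255.08706508] [179.84208925   0.19172299 -55.12706065]
```

```bash
cat >> h.py <<'E'
def rect(im,box,z,name='top',lo=(10,40,170),hi=(35,170,255),s=None):
    x0,y0,x1,y1=box; h=cv2.cvtColor(im[y0:y1,x0:x1],cv2.COLOR_BGR2HSV)
    h=cv2.resize(h,None,fx=4,fy=4,interpolation=cv2.INTER_LINEAR)
    m=cv2.inRange(h,lo,hi); m=cv2.morphologyEx(m,cv2.MORPH_OPEN,np.ones((9,9))); m=cv2.morphologyEx(m,cv2.MORPH_CLOSE,np.ones((15,15)))
    cs=cv2.findContours(m,0,2)[0]; c=max(cs,key=cv2.contourArea)
    b=cv2.boxPoints(cv2.minAreaRect(c)); px=(b+0.5)/4-0.5+[x0,y0]
    w=ray(name,px,z,s); ce=w.mean(0); e=[w[1]-w[0],w[2]-w[1]]
    l=[np.linalg.norm(v) for v in e]; v=e[int(np.argmax(l))]
    return ce.round(1),np.round(sorted(l),1),round(float((np.degrees(np.arctan2(v[1],v[0]))-90+90)%180-90),1),px.mean(0).round(1)
E
python3 - <<'E'
from h import *
im=cv2.imread('pics/a_top.png')
print(rect(im,(210,182,258,230),23)); print(rect(im,(275,166,323,214),28,lo=(10,80,170)))
print(rect(im,(275,166,323,214),28,lo=(10,100,180)))
s=sense(); p=s['tool_pos']
E
```

```text
(array([469.8,  84.3,  23. ]), array([69.5, 90.1]), -35.4, array([236.2, 207.6]))
(array([ 543. , -122.1,   28. ]), array([ 61.1, 120.1]), 44.3, array([306.8, 182.9]))
(array([578.2, -51.4,  28. ]), array([31.1, 47.8]), 0.3, array([282.8, 170.9]))
```

```bash
python3 - <<'E'
from h import *
k=400/48
for n,o,c,z in (('loaded',(210,182),[(112,150),(272,122),(297,250),(135,285)],23),('empty',(275,166),[(100,185),(255,118),(300,228),(155,305)],28)):
    px=np.array(c)/k-.5+np.array(o); w=ray('top',px,z); print(n,w.mean(0).round(1),[np.linalg.norm(w[i]-w[i-1]).round(1) for i in range(4)],[np.degrees(np.arctan2(*(w[i]-w[i-1])[1::-1])).round(1) for i in range(4)])
E
```

```text
loaded [475.1  90.9  23. ] [np.float64(48.4), np.float64(57.2), np.float64(46.1), np.float64(58.1)] [np.float64(10.6), np.float64(-79.7), np.float64(-168.2), np.float64(102.6)]
empty [520.2 -98.8  28. ] [np.float64(46.5), np.float64(59.5), np.float64(42.0), np.float64(57.7)] [np.float64(24.8), np.float64(-66.2), np.float64(-157.8), np.float64(118.4)]
```

```bash
python3 -m pendant '[[[0.26,-0.96,-0.1,-1],[0.33,-0.94,0,-1],[0.41,-0.91,0,-1],[0.48,-0.87,0,-1],[0.55,-0.83,0,-1],[0.61,-0.79,0,-1],[0.67,-0.74,0,-1],[0.73,-0.68,0,-1],[0.78,-0.62,0,-1],[0.83,-0.56,0,-1]]]'; python3 -m pendant '[[[0.87,-0.49,0,-1],[0.91,-0.42,0,-1],[0.94,-0.34,0,-1],[0.96,-0.26,0,-1],[0.98,-0.19,0,-1],[0.99,-0.11,0,-1],[1,-0.03,0,-1],[1,0.04,0.5,-0.5],[1,0.08,0.5,0],[1,0.08,0.5,0]]]'; python3 - <<'E'
from h import *
s=sense();print(s['joint_pos'],s['tool_pos'],s['tcp_rot'])
im=snapshot('wrist')[:,:,::-1]; cv2.imwrite('pics/w1.png',im)
E
```

```text
time: 7.65
tool_pos: [268.7, -188.8, 263.2]
tcp_rot: [179.7, 0.4, -7.5]
ft_force: [0.1, -0.5, 0.7]
finger_gap: 85.7
time: 8.48
tool_pos: [460.7, -103.6, 232.2]
tcp_rot: [-179.8, 0.7, 29.2]
ft_force: [0.4, -0.2, 0.7]
finger_gap: 85.2
[-18.59342604 -12.09654223 104.21935481  -0.39494061  88.45606841
 -47.76962294] [ 460.71213006 -103.62042902  232.1751946 ] [-179.83659746    0.68133778   29.18980397]
```

View pics/w1.png

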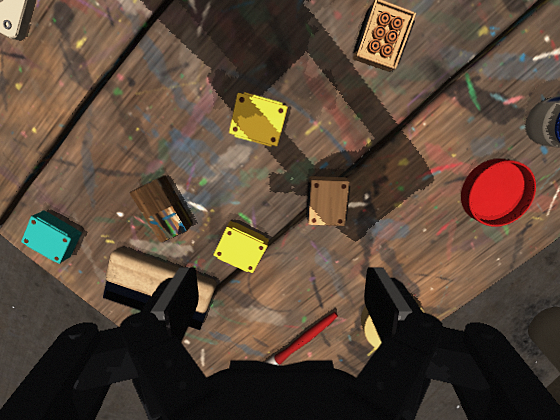

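```bash
python3 - <<'E'
import cv2,numpy as np
im=cv2.imread('pics/w1.png')
a=cv2.resize(im[165:245,290:370],(400,400),interpolation=cv2.INTER_CUBIC);b=cv2.resize(im[0:80,345:425],(400,400),interpolation=cv2.INTER_CUBIC)
cv2.imwrite('pics/w1z.png',np.hstack([a,b]))
E
```

```text
(no output)
```

View pics/w1z.png

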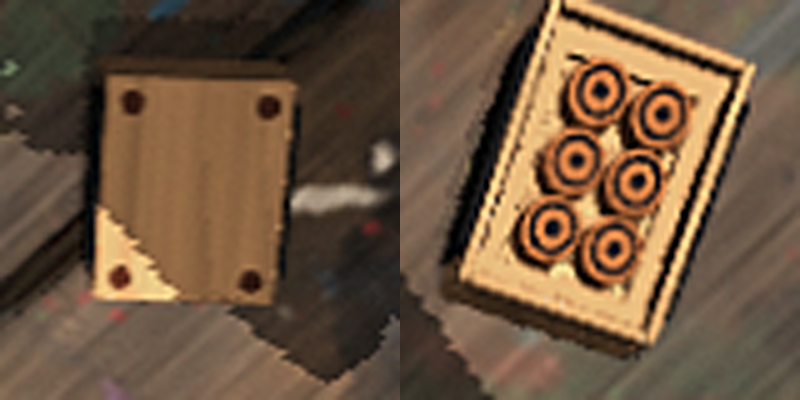

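```bash
cat >> h.py <<'E'
def corners(px,z,s,name='wrist'):
    w=ray(name,px,z,s); c=w.mean(0)
    e=[(w[(i+1)%4]-w[i])[:2] for i in range(4)]
    L=[round(float(np.hypot(*v)),1) for v in e]
    A=[round(float((np.degrees(np.arctan2(v[1],v[0]))+45)%90-45),1) for v in e]
    return c.round(1),L,A
def todo(s,target):
    "world target -> tool units (rows of 1)"
    R=Ro.from_euler('xyz',s['tcp_rot'],degrees=True)
    return (R.inv().apply(np.array(target)-s['tool_pos'])/20).round(2)
E
python3 - <<'E'
from h import *
s=sense()
print(s['tool_pos'],s['tcp_rot'])
e=corners(np.array([(105,78),(298,82),(275,302),(95,298)])/5-.4+[290,165],28,s); print(e)
l=corners(np.array([(157,3),(352,68),(258,345),(60,278)])/5-.4+[345,0],23,s);print(l)
t=e[0].copy();t[2]=90;print(todo(s,t))
E
```

```text
[ 461.8996736  -101.8658238   229.31306361] [-179.67044132    0.70520537   29.22230612]
(array([520.6, -93.2,  28. ]), [46.0, 56.0, 45.0, 55.8], [28.2, 27.4, 28.1, 28.4])
(array([477.3,  94. ,  23. ]), [43.4, 55.8, 46.0, 55.0], [14.1, 14.3, 12.9, 11.6])
[2.86 1.09 6.92]
```

```bash
python3 -m pendant '[[[0.95,0.38,1,0.25],[0.95,0.38,1,0],[0.95,0.38,1,0],[0,0,1,0],[0,0,1,0],[0,0,1,0],[0,0,1,0],[0,0,0.8,0],[0,0,0.3,0],[0,0,0,0]]]'; python3 - <<'E'
from h import *
s=sense();print(s['tool_pos'],s['tcp_rot'])
im=snapshot('wrist')[:,:,::-1]; cv2.imwrite('pics/w2.png',im)
E
```

```text
time: 9.37
tool_pos: [521.7, -91.7, 57.0]
tcp_rot: [-179.3, 1.2, 28.3]
ft_force: [-0.1, 0.0, 0.5]
finger_gap: 85.2
[521.73755456 -91.74919417  56.98163584] [-179.30043129    1.225871     28.27401875]
```

View pics/w2.png

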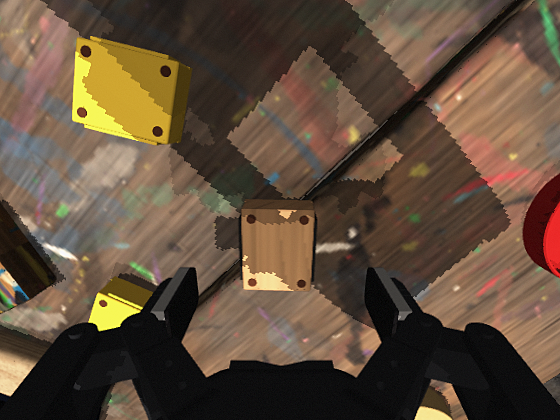

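```bash
python3 - <<'E'
from h import *
s=sense()
e=corners([(241,208),(316,210),(313,291),(242,290)],28,s); print(e)
t=e[0].copy();t[2]=3;print(todo(s,t))
E
```

```text
(array([521.6, -95.9,  28. ]), [46.3, 57.4, 48.2, 58.3], [27.0, 28.4, 28.1, 26.5])
[-0.05  0.2   2.73]
```

```bash
python3 -m pendant '[[[-0.05,0.2,1,0],[0,0,1,0.1],[0,0,0.6,0],[0,0,0.2,0],[0,0,0,0],[0,0,0,0],[0,0,0,0],[0,0,0,0],[0,0,0,0],[0,0,0,0]]]' 1 | grep -v time; python3 -m pendant '[[[0,0,0,0],[0,0,0,0],[0,0,0,0],[0,0,0,0],[0,0,0,0],[0,0,0,0],[0,0,0,0],[0,0,0,0],[0,0,0,0],[0,0,0,0]]]' -1 50
```

```text
tool_pos: [530.2, -98.2, 11.8]
tcp_rot: [-180.0, 0.6, 27.9]
ft_force: [-0.5, 0.0, -0.4]
finger_gap: 85.7
time: 11.08
tool_pos: [531.1, -98.8, 13.5]
tcp_rot: [179.9, 0.5, 27.9]
ft_force: [0.1, -0.5, 1.2]
finger_gap: 48.8
```

```bash
python3 -m pendant '[[[0,0,-1,1],[0,0,-1,1],[0,0,-1,1],[0,-1,-0.1,0.25],[0,-1,-0.1,0],[0,-1,-0.1,0],[0,-1,-0.1,0],[-0.2,-1,0,0],[-0.2,-1,0,0],[0,-1,0,0]]]' ; python3 -m pendant '[[[0,-1,0,0],[0,-1,0,0],[0,-0.3,0,0],[0,0,0,0],[0,0,0,0],[0,0,0,0],[0,0,0,0],[0,0,0,0],[0,0,0,0],[0,0,0,0]]]'; python3 - <<'E'
from h import *
s=sense();print(s['tool_pos'],s['tcp_rot'])
im=snapshot('wrist')[:,:,::-1]; cv2.imwrite('pics/w3.png',im)
im=snapshot('scene')[:,:,::-1]; cv2.imwrite('pics/s3.png',cv2.resize(im[190:310,160:320],(800,600),interpolation=cv2.INTER_CUBIC))
E
```

```text
time: 11.92
tool_pos: [490.2, 39.3, 81.0]
tcp_rot: [180.0, 0.7, 11.8]
ft_force: [-0.9, 1.0, -0.3]
finger_gap: 48.5
time: 12.75
tool_pos: [478.1, 86.2, 78.7]
tcp_rot: [180.0, 0.9, 11.9]
ft_force: [-0.4, 0.4, -1.6]
finger_gap: 48.7
[478.12734746  86.20960001  78.74522868] [179.99754049   0.92242368  11.89214052]
```

View pics/w3.png

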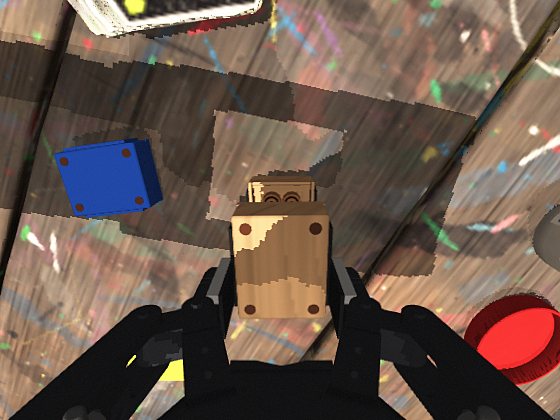

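View pics/s3.png

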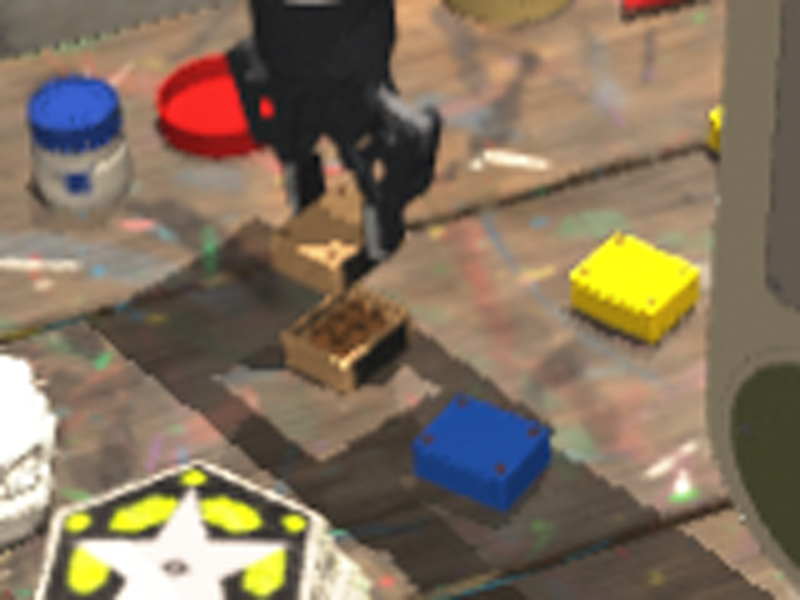

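```bash
python3 - <<'E'
from h import *
s=sense()
for z in (91,93.2): print(corners([(231,214),(334,216),(329,318),(238,318)],z,s))
w=ray('wrist',[(249,181),(316,183)],23,s);print(w.round(1))
# predicted loaded far edge from (476,92.5) yaw 12
for yaw in (11,13):
    R=Ro.from_euler('z',yaw,degrees=True)
    for l in ((476,92.5,0),): print(yaw,(R.apply([[-23,29,0],[23,29,0]])+l).round(1))
E
python3 - <<'E'
import cv2,numpy as np
im=cv2.imread('pics/w3.png')
cv2.imwrite('pics/w3z.png',cv2.resize(im[165:335,200:360],(640,680)[:2] if 0 else (560,595),interpolation=cv2.INTER_CUBIC))
E
```

```text
(array([478.3,  93.3,  91. ]), [48.3, 57.5, 48.6, 58.9], [11.0, 12.6, 12.6, 12.3])
(array([478.1,  94.5,  93.2]), [47.5, 56.6, 47.8, 57.9], [11.0, 12.6, 12.6, 12.3])
[[448.5 118.   23. ]
 [493.9 126.3  23. ]]
11 [[447.9 116.6   0. ]
 [493.  125.4   0. ]]
13 [[447.1 115.6   0. ]
 [491.9 125.9   0. ]]
```

View pics/w3z.png

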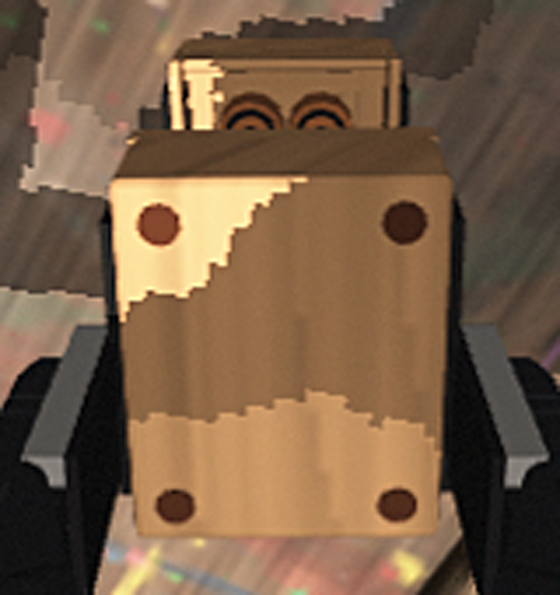

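```bash
python3 -m pendant '[[[-0.1,0,0.5,0],[0,0,0.5,0.1],[0,0,0.4,0],[0,0,0.2,0],[0,0,0,0],[0,0,0,0],[0,0,0,0],[0,0,0,0],[0,0,0,0],[0,0,0,0]]]';  python3 - <<'E'
from h import *
s=sense();print(s['tool_pos'],s['tcp_rot'])
im=snapshot('wrist')[:,:,::-1]; cv2.imwrite('pics/w4.png',im)
cv2.imwrite('pics/w4z.png',cv2.resize(im[165:335,200:360],(560,595),interpolation=cv2.INTER_CUBIC))
E
```

```text
time: 13.68
tool_pos: [474.5, 85.6, 42.3]
tcp_rot: [-180.0, 1.0, 11.4]
ft_force: [-1.2, -1.1, -1.9]
finger_gap: 48.5
[474.4771738   85.63172793  42.30631529] [-179.99441823    1.03043377   11.38924507]
```

View pics/w4z.png

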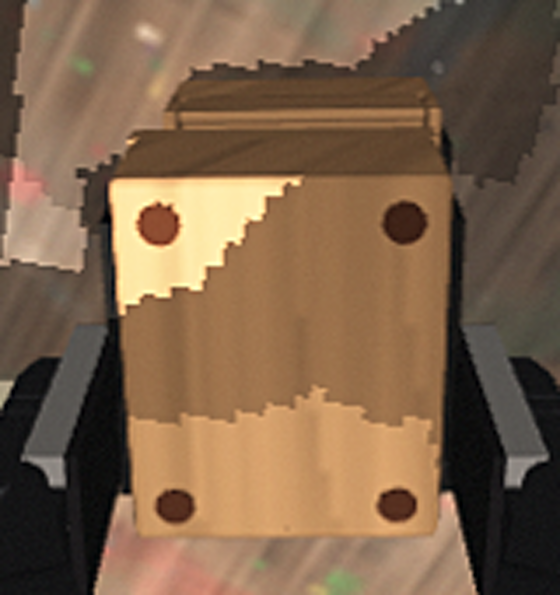

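```bash
python3 - <<'E'
from h import *
s=sense(); s['tool_pos']=np.array([474.5,85.6,42.3])
f=lambda p:np.array(p)/3.5-.36+[200,165]
h=corners(f([(110,178),(452,175),(440,535),(138,535)]),56.8,s);print(h)
w=ray('wrist',f([(166,110),(441,108)]),23,s);a=np.degrees(np.arctan2(*(w[1]-w[0])[1::-1]));m=w.mean(0);print(w.round(1),a)
c=m[:2]-29*np.array([-np.sin(np.radians(a)),np.cos(np.radians(a))]);print('loaded',c)
R=Ro.from_euler('z',s['tcp_rot'][2],degrees=True); d=R.inv().apply(np.r_[c-h[0][:2],0]);print('tool x,y move mm',d[0],-d[1])
E
```

```text
(array([473.6,  93.8,  56.8]), [45.1, 56.9, 45.3, 56.8], [12.3, 12.6, 12.2, 12.4])
[[448.5 117.4  23. ]
 [492.3 126.8  23. ]] 12.084560309083601
loaded [476.4526035  93.7282213]
tool x,y move mm 2.782257977305096 0.6336714310028825
```

```bash
python3 -m pendant '[[[0.12,0.02,0,0],[0,0,0,0],[0,0,0,0],[0,0,0.1,0],[0,0,0.1,0],[0,0,0.1,0],[0,0,0.1,0],[0,0,0.1,0],[0,0,0.1,0],[0,0,0,0]]]';  python3 - <<'E'
from h import *
s=sense();print(s['tool_pos'],s['tcp_rot'])
im=snapshot('wrist')[:,:,::-1]; cv2.imwrite('pics/w5.png',im)
cv2.imwrite('pics/w5z.png',cv2.resize(im[165:335,200:360],(560,595),interpolation=cv2.INTER_CUBIC))
E
```

```text
time: 14.57
tool_pos: [478.7, 85.8, 31.9]
tcp_rot: [180.0, 0.9, 11.4]
ft_force: [-0.4, -0.2, -2.0]
finger_gap: 48.3
[478.7272099   85.83814529  31.88908401] [179.98091135   0.85273497  11.3958503 ]
```

View pics/w5z.png

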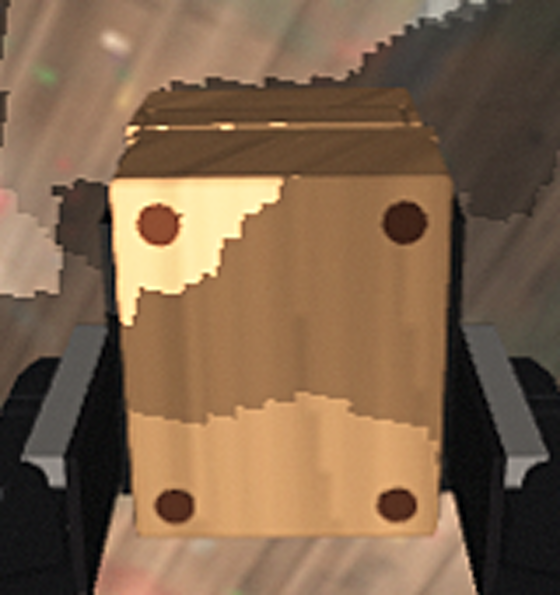

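```bash
python3 -m pendant '[[[-0.06,0,0,0],[0,0,0.08,0],[0,0,0.08,0],[0,0,0.08,0],[0,0,0,0],[0,0,0,0],[0,0,0,0],[0,0,0,0],[0,0,0,0],[0,0,0,0]]]';  python3 - <<'E'
from h import *
s=sense();print(s['tool_pos'],s['tcp_rot'])
im=snapshot('wrist')[:,:,::-1]; cv2.imwrite('pics/w6.png',im)
cv2.imwrite('pics/w6z.png',cv2.resize(im[165:335,200:360],(560,595),interpolation=cv2.INTER_CUBIC))
E
```

```text
time: 15.45
tool_pos: [477.9, 85.6, 31.7]
tcp_rot: [180.0, 0.9, 11.4]
ft_force: [-2.7, 0.5, 3.3]
finger_gap: 48.5
[477.87360553  85.60947416  31.72871283] [179.96311563   0.86061389  11.42468417]
```

View pics/w6z.png

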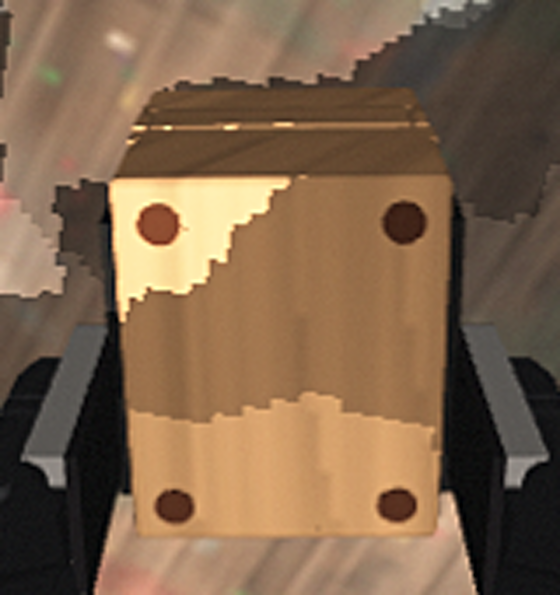

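```bash
python3 -m pendant '[[[0,0,0,0],[0,0,0,0],[0,0,0,0],[0,0,0,0],[0,0,0.35,0],[0,0,0.35,0],[0,0,0.35,0],[0,0,0.2,0],[0,0,0,0],[0,0,0,0]]]' 0.6;  python3 - <<'E'
from h import *
s=sense();print(s['tool_pos'],s['tcp_rot'],s['finger_gap'])
im=snapshot('wrist')[:,:,::-1]; cv2.imwrite('pics/w7.png',im)
cv2.imwrite('pics/w7z.png',cv2.resize(im[165:335,200:360],(560,595),interpolation=cv2.INTER_CUBIC))
E
```

```text
time: 16.33
tool_pos: [476.3, 85.4, 2.3]
tcp_rot: [180.0, 1.0, 11.4]
ft_force: [0.6, -1.0, -0.4]
finger_gap: 68.3
[476.29220445  85.3636181    2.27143185] [179.97832722   0.98477568  11.42093189] 68.27070432258303
```

View pics/w7z.png

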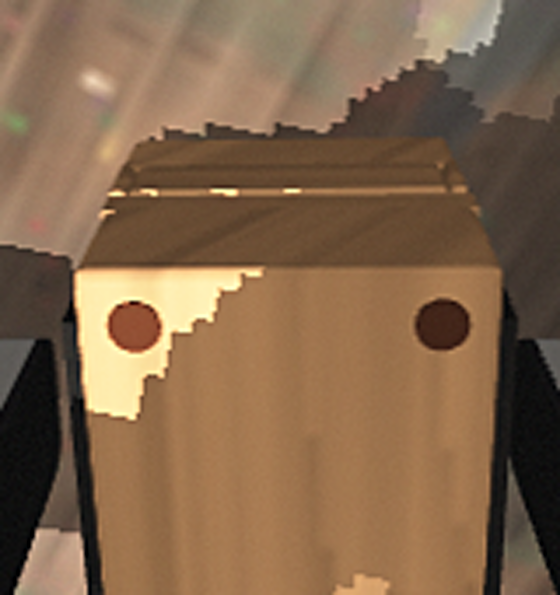

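```bash
python3 - <<'E'
from h import *
s=sense()
f=lambda p:np.array(p)/3.5-.36+[200,165]
for z in (44,46,48,50):
  w=ray('wrist',f([(77,268),(498,266)]),z,s);print(z,np.linalg.norm(w[1]-w[0]).round(1),w.mean(0).round(1))
w=ray('wrist',f([(105,213),(482,211)]),23,s);print(np.linalg.norm(w[1]-w[0]).round(1),w.mean(0).round(1))
E
python3 -m pendant '[[[0,0,0,0],[0,0,0,0],[0,0,0,0],[0,0,0,0],[0,0,0,0],[0,0,0,0],[0,0,0,0],[0,0,0,0],[0,0,0,0],[0,0,0,0]]]' -1 90
```

```text
44 45.0 [470.5 120.7  44. ]
46 44.1 [470.4 121.6  46. ]
48 43.2 [470.2 122.5  48. ]
50 42.3 [470.1 123.4  50. ]
47.8 [471.3 119.1  23. ]
time: 17.22
tool_pos: [476.6, 85.3, 2.9]
tcp_rot: [180.0, 0.9, 11.4]
ft_force: [0.5, -0.1, -1.5]
finger_gap: 49.2
```

```bash
python3 -m pendant '[[[0,0,-1,1],[0,0,-1,1],[0,0,-1,1],[1,-0.04,-0.8,1],[0.99,-0.12,-0.8,1],[0.98,-0.2,-0.8,1],[0.96,-0.28,-0.8,1],[0.94,-0.35,-0.8,1],[0.9,-0.43,-0.8,1],[0.87,-0.5,-0.8,1]]]'; python3 -m pendant '[[[0.82,-0.56,0,1],[0.78,-0.63,0,1],[0.72,-0.69,0,1],[0.67,-0.74,0,1],[0.6,-0.8,0,1],[0.54,-0.84,0,1],[0.47,-0.88,0,1],[0.4,-0.92,0,1],[0.32,-0.95,0,1],[0.25,-0.97,0,1]]]'
```

```text
time: 18.05
tool_pos: [613.0, 83.4, 166.3]
tcp_rot: [178.4, 1.7, -36.4]
ft_force: [1.0, 0.4, -3.3]
finger_gap: 48.9
time: 18.88
tool_pos: [820.3, 72.8, 154.6]
tcp_rot: [177.3, -0.1, -84.5]
ft_force: [0.6, -0.4, -3.6]
finger_gap: 48.8
```

```bash
for i in 1 2 3; do python3 -m pendant '[[[0,-1,0,0],[0,-1,0,0],[0,-1,0,0],[0,-1,0,0],[0,-1,0,0],[0,-1,0,0],[0,-1,0,0],[0,-1,0,0],[0,-1,0,0],[0,-1,0,0]]]'; done;python3 -c "
from bench import *
s=sense();print(s['joint_pos'])"
```

```text
time: 19.72
tool_pos: [914.7, 80.3, 100.9]
tcp_rot: [-179.3, 0.0, -85.0]
ft_force: [0.0, -0.4, -4.3]
finger_gap: 49.0
time: 20.55
tool_pos: [977.5, 85.8, 108.1]
tcp_rot: [-169.3, -0.0, -85.0]
ft_force: [0.1, 0.9, -3.5]
finger_gap: 49.4
time: 21.38
tool_pos: [1029.9, 90.5, 135.7]
tcp_rot: [-160.3, -0.0, -85.0]
ft_force: [0.6, -0.4, -2.4]
finger_gap: 48.9
[ 1.80446178 75.32967668  1.34184367  1.0772838  83.70068975 86.83339296]
```

```bash
for i in 1 2 3; do python3 -m pendant '[[[0,-1,0,0],[0,-1,0,0],[0,-1,0,0],[0,-1,0,0],[0,-1,0,0],[0,-1,0,0],[0,-1,0,0],[0,-1,0,0],[0,-1,0,0],[0,-1,0,0]]]'; done;python3 -c "
from bench import *
s=sense();print(s['joint_pos'])"
```

```text
time: 22.22
tool_pos: [1073.8, 94.4, 193.9]
tcp_rot: [-151.6, -0.0, -85.0]
ft_force: [-0.3, 0.2, -4.2]
finger_gap: 48.8
time: 23.05
tool_pos: [1105.9, 97.3, 274.3]
tcp_rot: [-143.2, -0.0, -85.0]
ft_force: [0.5, -0.2, -3.6]
finger_gap: 48.9
time: 23.88
tool_pos: [1124.3, 99.0, 371.3]
tcp_rot: [-135.1, -0.0, -85.0]
ft_force: [-0.2, 0.7, -4.4]
finger_gap: 49.1
[ 1.66722416 65.65324158  1.34148784  2.54213658 68.19822374 86.65094126]
```

```bash
python3 -m pendant '[[[0,-1,0.6,0],[0,-1,0.6,0],[0,-1,0.6,0],[0,-1,0.6,0],[0,-1,0.6,0],[0,-1,0.6,0],[0,-1,0.6,0],[0,-1,0.6,0],[0,-1,0.6,0],[0,-1,0.6,0]]]'
```

```text
time: 24.72
tool_pos: [1173.8, 103.3, 387.1]
tcp_rot: [-125.6, -0.0, -85.0]
ft_force: [0.0, 0.3, -3.6]
finger_gap: 48.9
```

```bash
for i in 1 2 3; do python3 -m pendant '[[[0,1,-0.47,0],[0,1,-0.47,0],[0,1,-0.47,0],[0,1,-0.47,0],[0,1,-0.47,0],[0,1,-0.47,0],[0,1,-0.47,0],[0,1,-0.47,0],[0,1,-0.47,0],[0,1,-0.47,0]]]'; done
```

```text
time: 25.55
tool_pos: [999.0, 87.2, 284.5]
tcp_rot: [-124.8, -0.1, -85.0]
ft_force: [0.2, -0.9, -4.0]
finger_gap: 49.1
time: 26.38
tool_pos: [802.9, 68.4, 181.3]
tcp_rot: [-123.5, -0.3, -85.3]
ft_force: [0.5, 1.0, -3.7]
finger_gap: 49.1
time: 27.22
tool_pos: [652.4, 50.3, 96.8]
tcp_rot: [-122.7, -0.9, -85.9]
ft_force: [-0.4, 1.1, -4.0]
finger_gap: 49.1
```

```bash
python3 -m pendant '[[[0,1,-0.3,0],[0,1,-0.3,0],[0,1,-0.3,0],[0,1,-0.3,0],[0,0.9,-0.3,0],[0,0.3,0,0],[0,0,0,0],[0,0,0,0],[0,0,0,0],[0,0,0,0]]]'
python3 - <<'E'
from h import *
im=snapshot('scene')[:,:,::-1]; cv2.imwrite('pics/s8.png',cv2.resize(im[190:310,160:320],(800,600),interpolation=cv2.INTER_CUBIC))
E
```

```text
time: 28.05
tool_pos: [607.1, 38.8, 34.9]
tcp_rot: [-121.8, -1.6, -86.6]
ft_force: [0.3, -0.3, -1.7]
finger_gap: 48.8
```

View pics/s8.png

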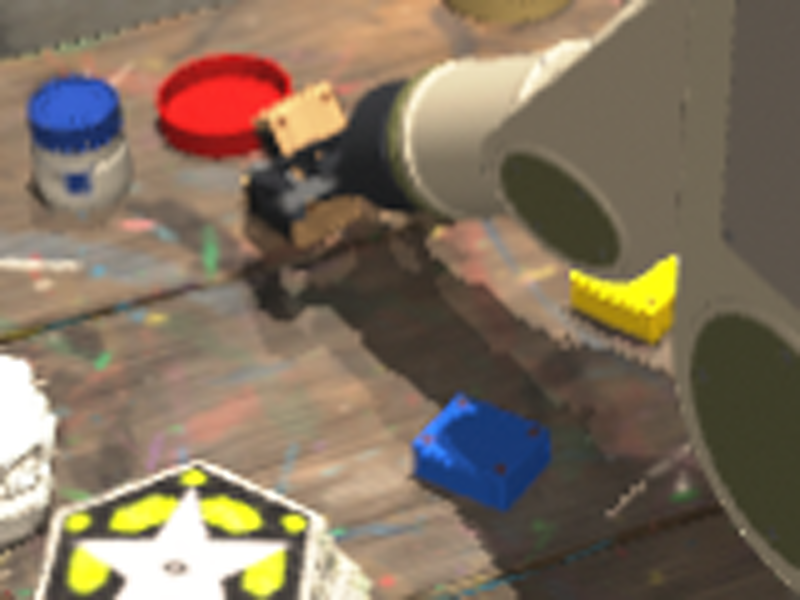

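```bash
python3 -m pendant '[[[0,0.3,0.2,0],[0,0.3,0.2,0],[0,0.1,0.05,0],[0,0.2,-0.08,0],[0,0.2,-0.08,0],[0,0.2,-0.08,0],[0,0.2,-0.08,0],[0,0.1,-0.05,0],[0,0,0,0],[0,0,0,0]]]' -1 40
python3 - <<'E'
from h import *
im=snapshot('scene')[:,:,::-1]; cv2.imwrite('pics/s9.png',cv2.resize(im[190:310,160:320],(800,600),interpolation=cv2.INTER_CUBIC))
E
```

```text
time: 28.93
tool_pos: [609.2, 37.8, 30.5]
tcp_rot: [-119.0, -1.8, -86.5]
ft_force: [1.4, -0.5, 0.9]
finger_gap: 48.9
```

View pics/s9.png

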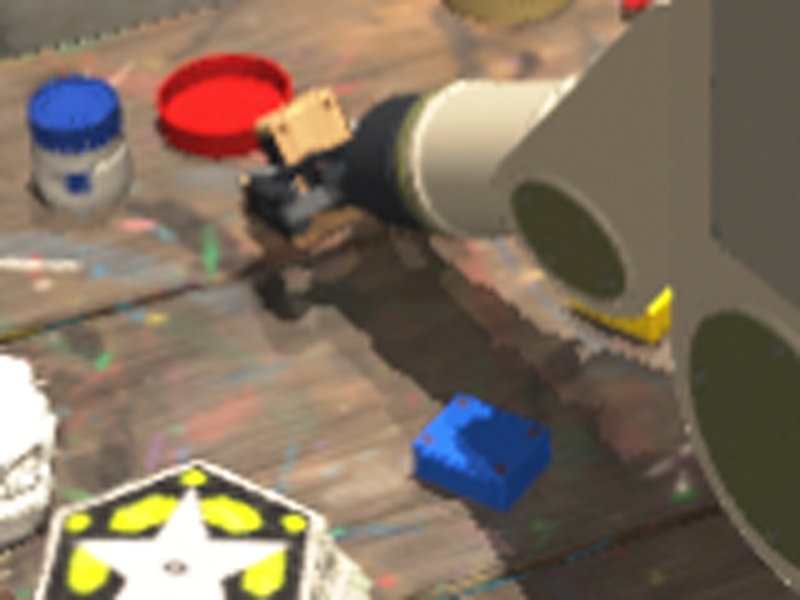

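```bash
python3 -m pendant '[[[0,0.5,-0.2,0],[0,0.5,-0.2,0],[0,0.5,-0.2,0],[0,0.5,-0.2,0],[0,0.5,-0.2,0],[0,0,0,0],[0,0,0,0],[0,0,0,0],[0,0,0,0],[0,0,0,0]]]' -1 30
python3 - <<'E'
from h import *
im=snapshot('scene')[:,:,::-1]; cv2.imwrite('pics/s10.png',cv2.resize(im[190:310,160:320],(800,600),interpolation=cv2.INTER_CUBIC))
im=snapshot('wrist')[:,:,::-1]; cv2.imwrite('pics/w10.png',im)
E
```

```text
time: 29.82
tool_pos: [610.0, 37.9, 32.7]
tcp_rot: [-113.7, -2.2, -86.0]
ft_force: [1.0, 0.6, 1.6]
finger_gap: 49.0
```

View pics/s10.png

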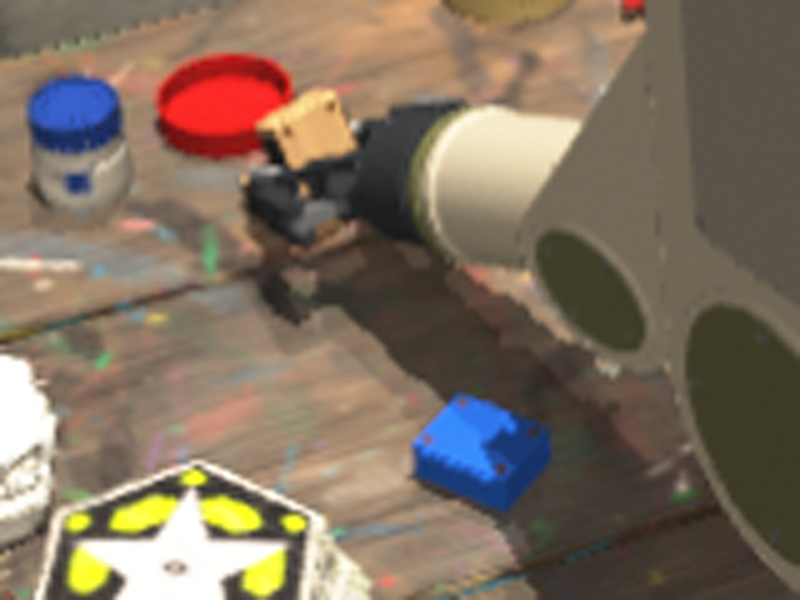

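View pics/w10.png

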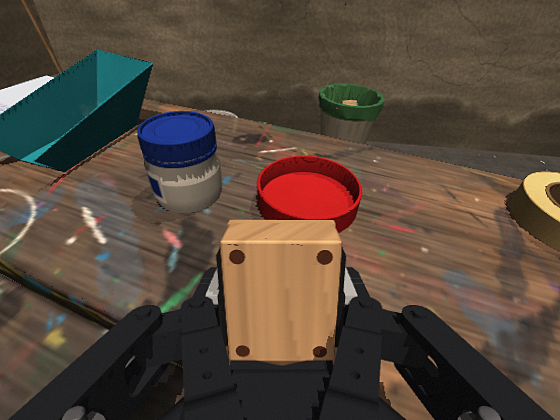

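```bash
python3 - <<'E'
from h import *
s=sense();print(s['joint_pos'].round(1))
E
```

```text
[ -6.4   6.2 142.8 165.1  35.9 -84.1]
```

```bash
python3 -m pendant '[[[0.95,-0.15,0.4,0],[0.95,-0.2,0.5,0],[0.95,-0.2,0.5,0],[0.95,-0.2,0.5,0],[0.95,-0.2,0.5,0],[0.95,-0.2,0.5,0],[0.95,-0.2,0.5,0],[0,-0.1,0.5,0],[0,0,0,0],[0,0,0,0]]]' -1 60;python3 - <<'E'
from h import *
s=sense();print(s['joint_pos'].round(1))
E
```

```text
time: 30.75
tool_pos: [704.1, -84.4, 33.4]
tcp_rot: [-113.5, -2.2, -84.9]
ft_force: [-5.8, 1.5, 5.7]
finger_gap: 49.2
[-24.   18.5 126.7 135.3  37.9 -66.4]
```

```bash

python3 - <<'E'
from h import *
im=snapshot('scene')[:,:,::-1]; a=cv2.resize(im[160:280,180:340],(800,600),interpolation=cv2.INTER_CUBIC);cv2.imwrite('pics/s11.png',a)
im=snapshot('wrist')[:,:,::-1]; cv2.imwrite('pics/w11.png',im)
s=sense();print(s['ft_force'],s['tool_pos'])
E
```

```text
[-0.22297446 -2.22998466  2.32125342] [703.76819129 -84.14769325  33.32369173]
```

View pics/s11.png

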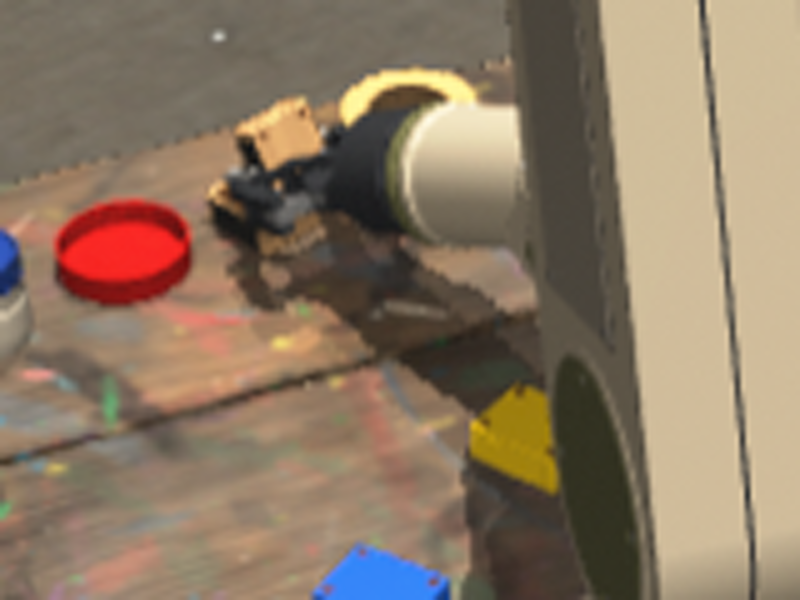

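View pics/w11.png

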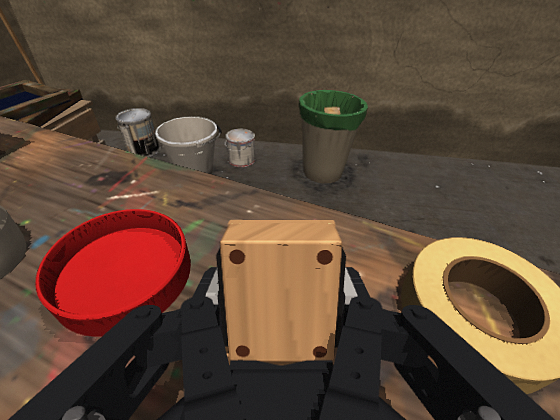

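```bash
python3 -m pendant '[[[0,0.4,0.18,0],[0,0.4,0.18,0],[0,0.4,0,0],[0,0.4,-0.1,0],[0,0,0,0],[0,0,0,0],[0,0,0,0],[0,0,0,0],[0,0,0,0],[0,0,0,0]]]' -1 30;python3 - <<'E'
from h import *
s=sense();print(s['joint_pos'].round(1))
im=snapshot('scene')[:,:,::-1]; a=cv2.resize(im[160:280,180:340],(800,600),interpolation=cv2.INTER_CUBIC);cv2.imwrite('pics/s12.png',a)
E
```

```text
time: 31.68
tool_pos: [712.1, -85.9, 34.3]
tcp_rot: [-109.8, -2.7, -84.6]
ft_force: [2.2, -0.5, 3.1]
finger_gap: 49.1
[-24.5  22.5 125.4 138.5  43.6 -70.9]
```

View pics/s12.png

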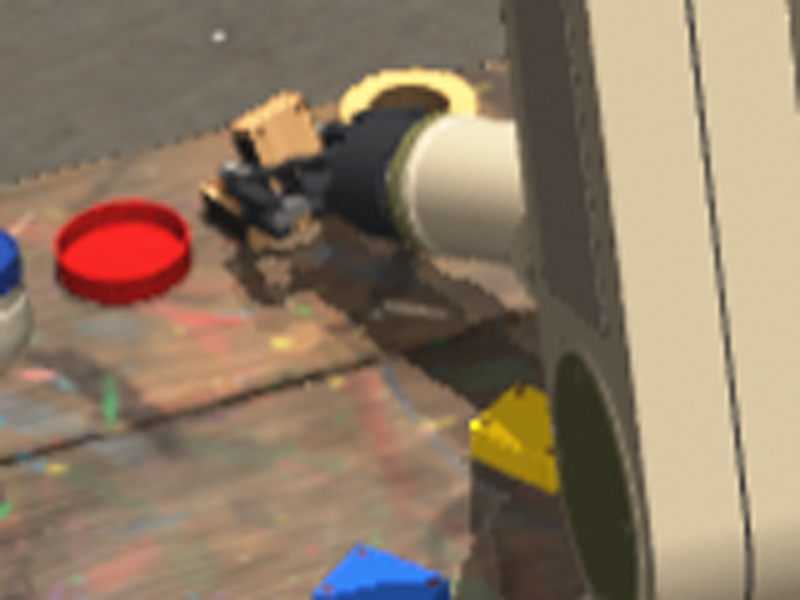

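```bash
python3 - <<'E'
from h import *
c=calibration('wrist');H=np.array(c['hand_eye'])
px=np.array([(222,243),(340,246),(339,361),(228,360)],float)
u=cv2.undistortPoints(px.reshape(-1,1,2),c['mtx'],c['D']).reshape(-1,2);D=np.c_[u,np.ones(4)]@H[:3,:3].T;o=H[:3,3]
for z in (-35,-39,-43,-47,-50):
    P=o+D*((z-o[2])/D[:,2])[:,None]; print(z,P[:,:2].round(1).tolist(),P.mean(0).round(1))
s=sense();R=Ro.from_euler('xyz',s['tcp_rot'],degrees=True).as_matrix();print(R.round(2))
E
```

```text
-35 [[-23.4, -32.1], [23.7, -30.8], [27.3, 28.5], [-24.6, 27.8]] [  0.8  -1.7 -35. ]
-39 [[-22.5, -33.9], [22.9, -32.6], [26.3, 24.4], [-23.7, 23.7]] [  0.7  -4.6 -39. ]
-43 [[-21.6, -35.7], [22.0, -34.5], [25.3, 20.3], [-22.8, 19.7]] [  0.7  -7.6 -43. ]
-47 [[-20.7, -37.6], [21.1, -36.4], [24.3, 16.2], [-21.9, 15.6]] [  0.7 -10.5 -47. ]
-50 [[-20.1, -38.9], [20.4, -37.8], [23.5, 13.1], [-21.2, 12.6]] [  0.7 -12.7 -50. ]
[[ 0.09 -0.33  0.94]
 [-0.99 -0.08  0.07]
 [ 0.05 -0.94 -0.34]]
```

```bash
python3 - <<'E'
from h import *
im=snapshot('scene')[:,:,::-1]; im2=snapshot('top')[:,:,::-1]
cv2.imwrite('pics/s13.png',im[100:400,150:450])
cv2.imwrite('pics/t13.png',cv2.resize(im2[60:340,180:460],(600,600)))
s=sense();print(s['ft_force'],s['wrist_torque'],s['tool_pos'],s['tcp_rot'],s['time'])
E
```

```text
[ 2.07226359 -0.65357948  3.17596848] [-0.07235951 -0.03313887 -0.14215132] [712.06280068 -85.90651699  34.32949893] [-109.80372638   -2.72154056  -84.54924981] 31.8333
```

View pics/s13.png

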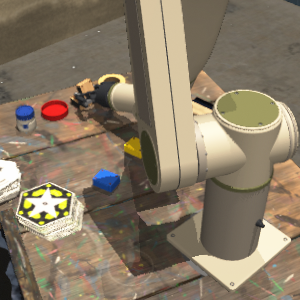

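View pics/t13.png

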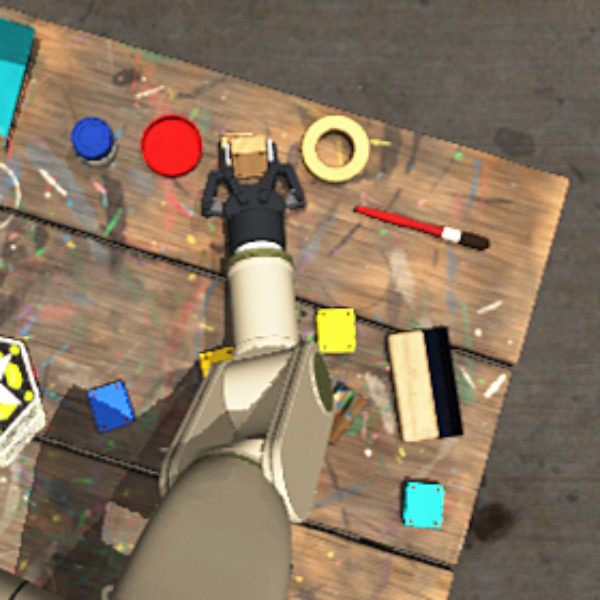

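```bash
cat >> h.py <<'E'
def proj(name,P):
    c=calibration(name);W=np.array(c['world_to_cam']);rv=cv2.Rodrigues(W[:3,:3])[0]
    return cv2.projectPoints(np.array(P,float).reshape(-1,1,3),rv,W[:3,3],c['mtx'],c['D'])[0].reshape(-1,2)
def tool2w(s,P):
    return Ro.from_euler('xyz',s['tcp_rot'],degrees=True).apply(np.array(P,float))+s['tool_pos']
E
python3 - <<'E'
from h import *
s=sense();im=snapshot('scene')[:,:,::-1].copy()
x0,y0,k=200,160,10
a=cv2.resize(im[y0:y0+60,x0:x0+80],None,fx=k,fy=k,interpolation=cv2.INTER_CUBIC)
def dot(P,col):
    for q in proj('scene',P): cv2.circle(a,tuple(int(v) for v in (q-[x0,y0]+.5)*k),5,col,-1)
z0,z1=2.9,-43
dot(tool2w(s,[(x,y,z0) for x in(-23,23) for y in(21,-37)]),(255,0,255))
dot(tool2w(s,[(x,y,z1) for x in(-23,23) for y in(21,-37)]),(0,255,0))
P=tool2w(s,[(x,21,z0) for x in(-23,23)]);print(P.round(1)); P[:,2]=0; dot(P,(255,255,0))
cv2.imwrite('pics/s14.png',a)
E
```

```text
[[ 705.6  -64.4   12.5]
 [ 710.  -110.2   14.7]]
```

View pics/s14.png

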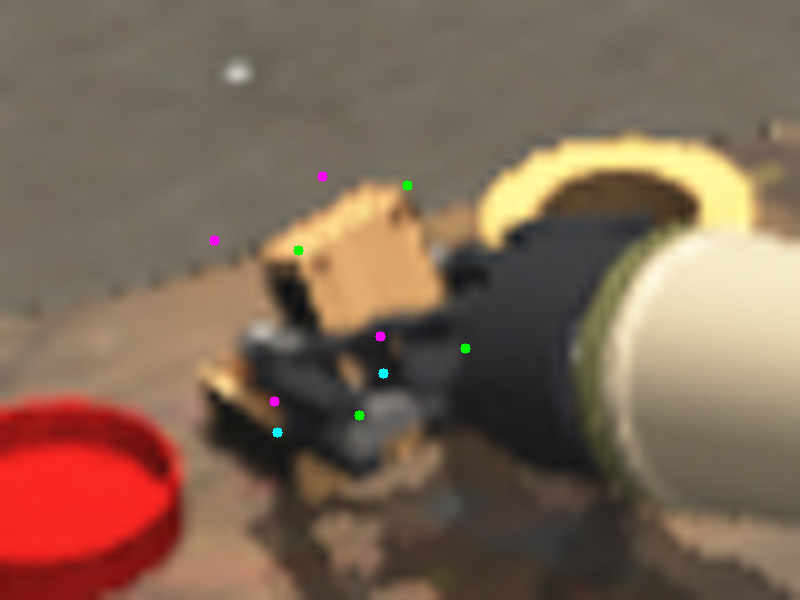

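```bash
python3 - <<'E'
from h import *
out=[]
for f,p,r,(x0,y0),(X0,Y0) in (('s8',(607.1,38.8,34.9),(-121.8,-1.6,-86.6),(160,190),(200,195)),('s10',(610,37.9,32.7),(-113.7,-2.2,-86),(160,190),(200,195)),('s11',(703.8,-84.1,33.3),(-113.5,-2.2,-84.9),(180,160),(215,170))):
    im=cv2.imread(f'pics/{f}.png'); s=dict(tool_pos=np.array(p),tcp_rot=r)
    for z,col in ((2.9,(255,0,255)),(-43,(0,255,0))):
        for q in proj('scene',tool2w(s,[(x,y,z) for x in(-23,23) for y in(21,-37)])): cv2.circle(im,tuple(int(v) for v in (q-[x0,y0]+.5)*5),2,col,-1)
    out.append(cv2.resize(im[(Y0-y0)*5:(Y0-y0)*5+270,(X0-x0)*5:(X0-x0)*5+260],None,fx=1,fy=1))
cv2.imwrite('pics/cmp.png',np.hstack(out))
E
```

```text
(no output)
```

View pics/cmp.png

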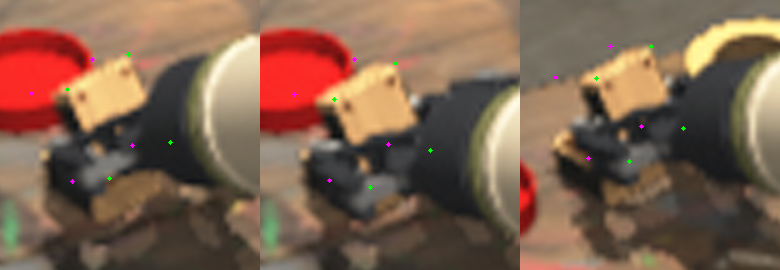

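```bash
python3 - <<'E'
from h import *
s=sense();im=snapshot('top')[:,:,::-1].copy()
x0,y0,k=265,105,10
a=cv2.resize(im[y0:y0+60,x0:x0+80],None,fx=k,fy=k,interpolation=cv2.INTER_CUBIC)
for z,col in ((2.9,(255,0,255)),(-43,(0,255,0))):
    for q in proj('top',tool2w(s,[(x,y,z) for x in(-23,23) for y in(21,-37)])): cv2.circle(a,tuple(int(v) for v in (q-[x0,y0]+.5)*k),5,col,-1)
cv2.imwrite('pics/t14.png',a)
E
```

```text
(no output)
```

View pics/t14.png

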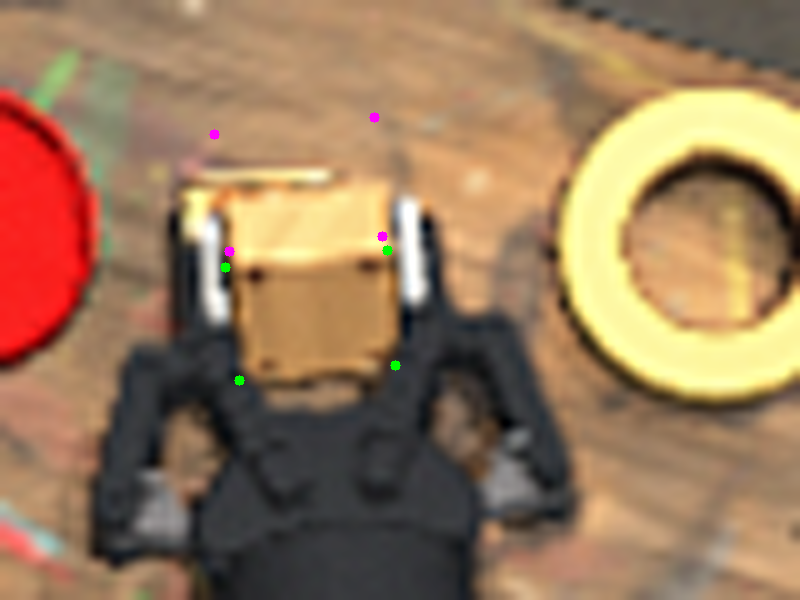

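```bash
python3 -m pendant '[[[0,-0.5,-0.2,0],[0,-0.9,-0.4,0],[0,-0.9,-0.6,0],[0,-0.9,-0.9,0],[0,-0.8,-1,0],[0,-0.5,-1,0],[0,-0.5,-1,0],[0,-0.5,-1,0],[0,0,0,0],[0,0,0,0]]]' -1 80;python3 - <<'E'
from h import *
s=sense();im=snapshot('top')[:,:,::-1].copy();im2=snapshot('scene')[:,:,::-1].copy();im3=snapshot('wrist')[:,:,::-1].copy()
cv2.imwrite('pics/t15.png',np.hstack([cv2.resize(im[100:180,255:335],(400,400),interpolation=cv2.INTER_CUBIC),cv2.resize(im2[150:230,190:270],(400,400),interpolation=cv2.INTER_CUBIC)]))
cv2.imwrite('pics/w15.png',im3);print(s['ft_force'])
E
```

```text
time: 32.77
tool_pos: [627.0, -85.7, 173.0]
tcp_rot: [-111.3, -2.8, -84.6]
ft_force: [-0.3, 0.9, -2.4]
finger_gap: 48.8
[-0.27254143  0.92931944 -2.37847332]
```

View pics/t15.png

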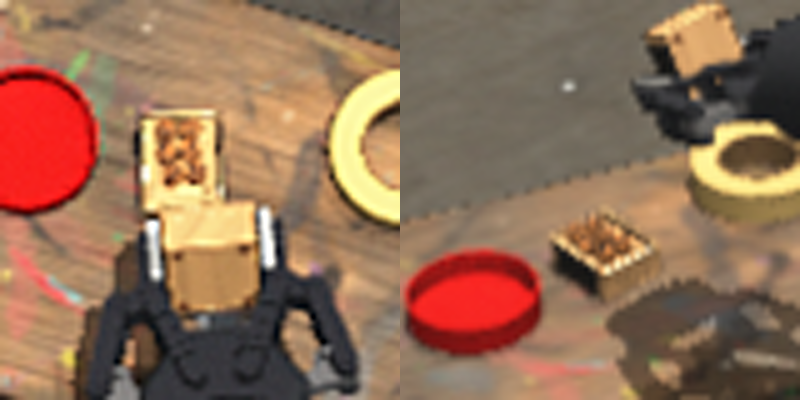

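View pics/w15.png

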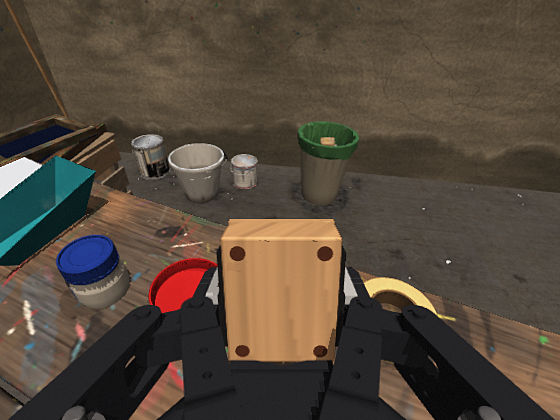

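```bash
python3 -m pendant '[[[0,1,0.4,0],[0,1,0.4,0],[0,1,0.4,0],[0,1,0.4,0],[0,1,0.4,0],[0,1,0.4,0],[0,0.5,0.2,0],[0,0.2,0.1,0],[0,0,0,0],[0,0,0,0]]]';python3 - <<'E'
from h import *
s=sense();print(s['joint_pos'].round(1))
E
```

```text
time: 33.75
tool_pos: [625.1, -87.4, 11.6]
tcp_rot: [-111.3, -1.8, -84.9]
ft_force: [-11.7, -1.9, 15.3]
finger_gap: 48.8
[-31.2  18.4 135.6 133.8  48.9 -72.1]
```

```bash
python3 -m pendant '[[[0,-0.3,-0.1,0],[0,-0.1,0,0],[0,0,0,0],[0,0,0,0],[0,0,0,0],[0,0,0,0],[0,-0.3,0,0],[0,-0.2,0,0],[0,0,0,0],[0,0,0,0]]]' 0.8;python3 - <<'E'
from h import *
s=sense()
im=snapshot('scene')[:,:,::-1].copy();im3=snapshot('wrist')[:,:,::-1].copy()
cv2.imwrite('pics/c16.png',np.hstack([cv2.resize(im[160:240,180:260],(420,420),interpolation=cv2.INTER_CUBIC),im3[:,140:420]]))
E
```

```text
time: 34.58
tool_pos: [624.8, -82.5, 20.2]
tcp_rot: [-112.1, -1.3, -84.9]
ft_force: [0.3, 0.2, -0.2]
finger_gap: 76.9
```

View pics/c16.png

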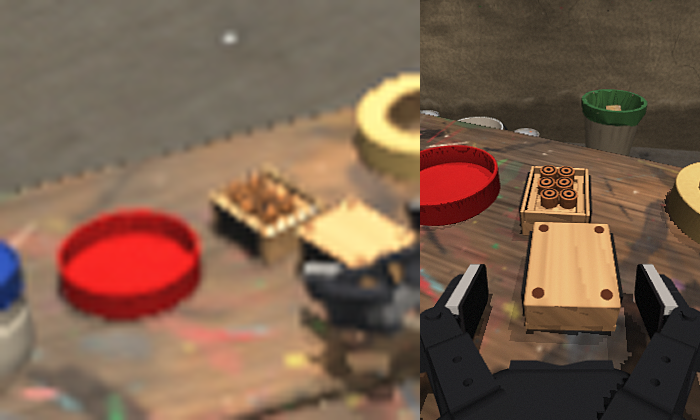

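```bash
python3 - <<'E'
from h import *
s=sense();s16=dict(tool_pos=s['tool_pos'],tcp_rot=s['tcp_rot']);print(s['tool_pos'],s['tcp_rot'])
print(corners([(249,226),(334,222),(342,308),(244,303)],28,s)); print(ray('wrist',[(249,226),(334,222),(342,308),(244,303)],28,s).round(1))
print(ray('wrist',[(249,169),(310,169),(311,209),(242,208)],23,s).round(1))
im=snapshot('wrist')[:,:,::-1];cv2.imwrite('pics/w17.png',cv2.resize(im[150:350,200:400],(800,600) if 0 else (600,600),interpolation=cv2.INTER_CUBIC))
t=snapshot('top')[:,:,::-1];cv2.imwrite('pics/t17.png',cv2.resize(t[100:180,255:335],(600,600),interpolation=cv2.INTER_CUBIC))
E
```

```text
[624.80365819 -82.60617383  20.0771196 ] [-112.10555811   -1.28360727  -84.85917709]
(array([626.4, -88.5,  28. ]), [51.7, 58.9, 45.3, 51.9], [10.4, 0.9, 2.6, 7.2])
[[ 649.3  -61.3   28. ]
 [ 658.6 -112.1   28. ]
 [ 599.8 -113.    28. ]
 [ 597.7  -67.8   28. ]]
[[719.2 -48.9  23. ]
 [725.3 -96.9  23. ]
 [675.5 -98.3  23. ]
 [671.2 -52.5  23. ]]
```

View pics/w17.png

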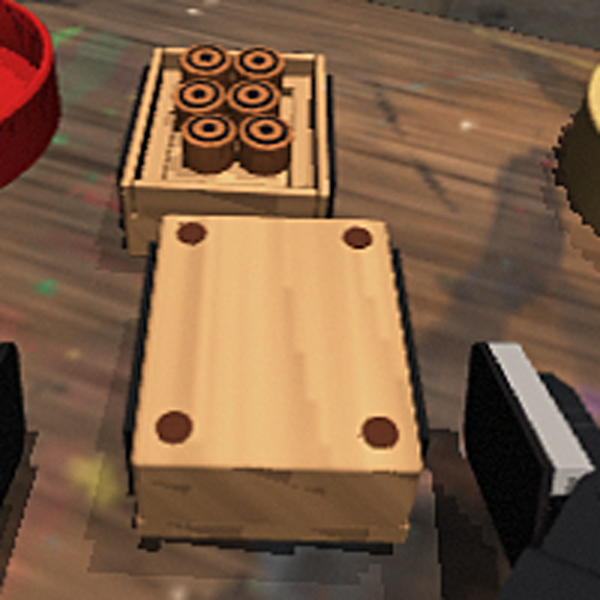

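View pics/t17.png

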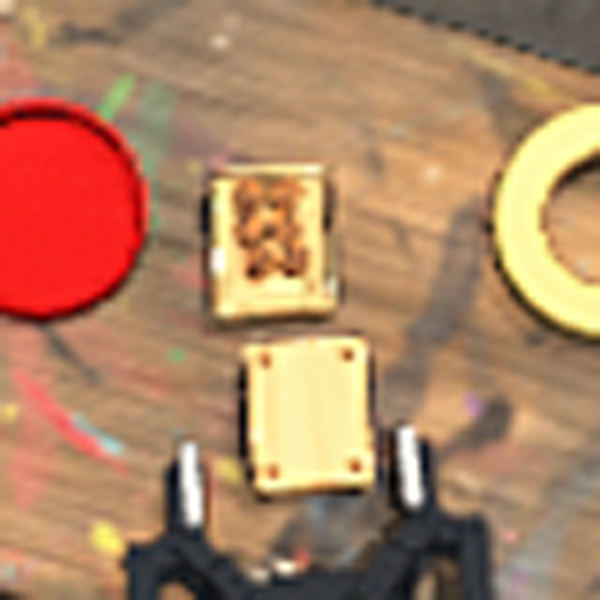

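```bash
python3 - <<'E'
from h import *
f=lambda p:np.array(p)/7.5-.43+[255,100]
e=f([(243,345),(370,338),(375,490),(255,495)]);l=f([(208,172),(325,165),(338,312),(215,322)])
print(corners(e,28,None,'top'));print(corners(l,23,None,'top'))
s=sense();g=lambda p:np.array(p)/3-.33+[200,150]
print(corners(g([(160,217),(388,223),(422,472),(135,468)]),28,s))
print(corners(g([(152,48),(328,55),(333,190),(122,185)]),23,s))
R=Ro.from_euler('xyz',s['tcp_rot'],degrees=True).as_matrix();print(R.round(3),s['tool_pos'].round(1))
E
```

```text
(array([625.1, -90.1,  28. ]), [50.0, 60.5, 47.1, 59.8], [3.5, 2.0, 2.7, 4.8])
(array([696. , -74.4,  23. ]), [46.5, 59.5, 48.8, 60.5], [3.8, 5.2, 5.0, 3.0])
(array([625.9, -88.1,  28. ]), [45.8, 56.1, 43.9, 56.6], [4.3, 3.4, 4.9, 5.4])
(array([696.6, -73.8,  23. ]), [46.9, 55.1, 46.0, 56.4], [2.9, 2.1, 4.5, 3.0])
[[ 0.09  -0.374  0.923]
 [-0.996 -0.054  0.075]
 [ 0.022 -0.926 -0.377]] [624.5 -82.5  19.7]
```

```bash
python3 -m pendant '[[[0.16,-0.06,0.6,0],[0.16,-0.06,0.6,0],[0,0,0,0],[0,0,0,0],[0,0,0,0],[0,0,0,0],[0,0,0,0],[0,0,0,0],[0,0,0,0],[0,0,0,0]]]'
```

```text
time: 35.62
tool_pos: [645.6, -86.1, 11.2]
tcp_rot: [-112.3, -1.2, -84.9]
ft_force: [0.1, 0.2, -0.2]
finger_gap: 76.8
```

```bash
python3 -m pendant '[[[0,0,0,0],[0,0,0,0],[0,0,0,0],[0,0,0,0],[0,0,0,0],[0,0,0,0],[0,-0.3,-0.1,0],[0,-0.6,-0.2,0],[0,-0.6,-0.25,0],[0,-0.2,-0.1,0]]]' -1 80;python3 - <<'E'
from h import *
s=sense();print(s['tool_pos'],s['tcp_rot'])
im=snapshot('wrist')[:,:,::-1];cv2.imwrite('pics/w18.png',cv2.resize(im[150:350,200:400],(600,600),interpolation=cv2.INTER_CUBIC))
t=snapshot('top')[:,:,::-1];cv2.imwrite('pics/t18.png',cv2.resize(t[100:180,255:335],(600,600),interpolation=cv2.INTER_CUBIC))
E
```

```text
time: 36.45
tool_pos: [644.4, -84.6, 45.9]
tcp_rot: [-112.7, -1.0, -84.9]
ft_force: [-0.4, -0.4, -1.4]
finger_gap: 48.7
[644.39854764 -84.58631152  45.8532086 ] [-112.68182863   -0.98808204  -84.91659345]
```

View pics/w18.png

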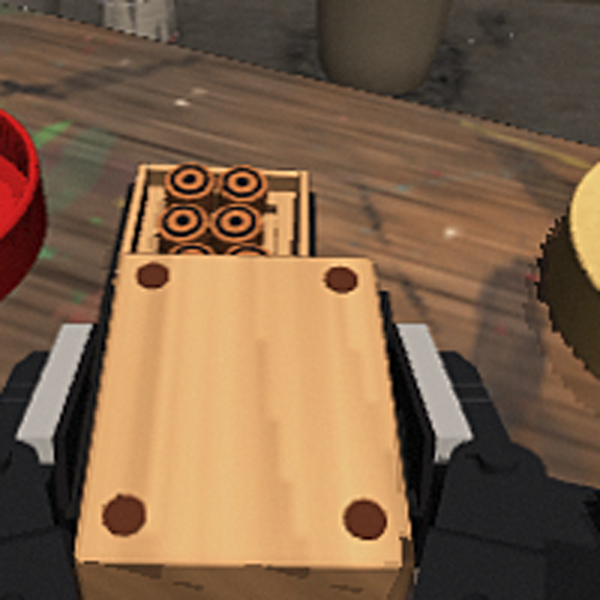

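View pics/t18.png

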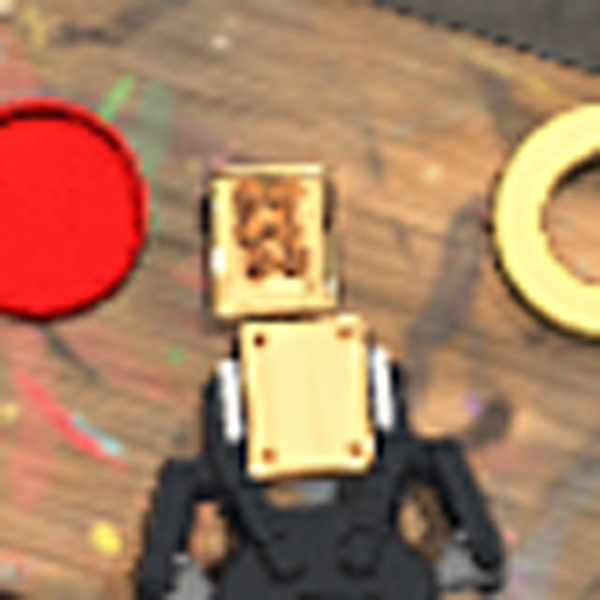

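```bash
python3 - <<'E'
from h import *
s=sense()
f=lambda p:np.array(p)/7.5-.43+[255,100]
g=lambda p:np.array(p)/3-.33+[200,150]
a=corners(f([(238,325),(365,315),(375,465),(247,478)]),62.7,None,'top');b=corners(g([(125,255),(373,258),(410,568),(78,562)]),62.7,s)
print(a,b)
R=Ro.from_euler('xyz',s['tcp_rot'],degrees=True)
L=np.array([696.3,-74,0])
for c in (a[0],b[0]):
    d=L-c; d[2]=0; print(d, (R.inv().apply(d)/20).round(2))
print('down 10:',(R.inv().apply([0,0,-10])/20).round(3),'out 20',(R.inv().apply([20,0,0])/20).round(3),'y+20',(R.inv().apply([0,20,0])/20).round(3))
E
```

```text
(array([626. , -87.6,  62.7]), [48.7, 58.1, 49.0, 59.2], [4.9, 3.9, 6.2, 3.7]) (array([626.3, -86.6,  62.7]), [44.1, 56.6, 43.4, 56.1], [5.1, 3.8, 4.5, 4.5])
[70.3 13.6  0. ] [-0.37 -1.38  3.28]
[70.  12.6  0. ] [-0.32 -1.37  3.27]
down 10: [-0.009  0.461  0.193] out 20 [ 0.089 -0.382  0.92 ] y+20 [-0.996 -0.051  0.075]
```

```bash
python3 -m pendant '[[[-0.09,-0.34,0.82,0],[-0.09,-0.34,0.82,0],[-0.09,-0.34,0.82,0],[-0.08,-0.34,0.82,0],[0,0,0,0],[0,0,0,0],[0,0,0,0],[0,0,0,0],[0,0,0,0],[0,0,0,0]]]' ;python3 - <<'E'
from h import *
s=sense();print(s['tool_pos'],s['tcp_rot'],s['joint_pos'].round(0))
R=Ro.from_euler('xyz',s['tcp_rot'],degrees=True);d=np.array([714.6,-71.5,45.9])-s['tool_pos'];print(d,(R.inv().apply(d*[1,1,0])/20).round(3))
t=snapshot('top')[:,:,::-1];cv2.imwrite('pics/t19.png',cv2.resize(t[100:180,255:335],(600,600),interpolation=cv2.INTER_CUBIC))
im=snapshot('scene')[:,:,::-1];cv2.imwrite('pics/s19.png',cv2.resize(im[160:230,200:280],(800,700)[:2] if 0 else (640,560),interpolation=cv2.INTER_CUBIC))
E
```

```text
time: 37.38
tool_pos: [711.4, -70.4, 37.4]
tcp_rot: [-113.2, -0.9, -85.0]
ft_force: [0.4, 0.5, -0.5]
finger_gap: 49.1
[711.35539829 -70.35594324  37.36112255] [-113.22194908   -0.89313968  -85.03050097] [-22.  18. 126. 137.  37. -66.]
[ 3.24460171 -1.14405676  8.53887745] [ 0.071 -0.061  0.144]
```

View pics/t19.png

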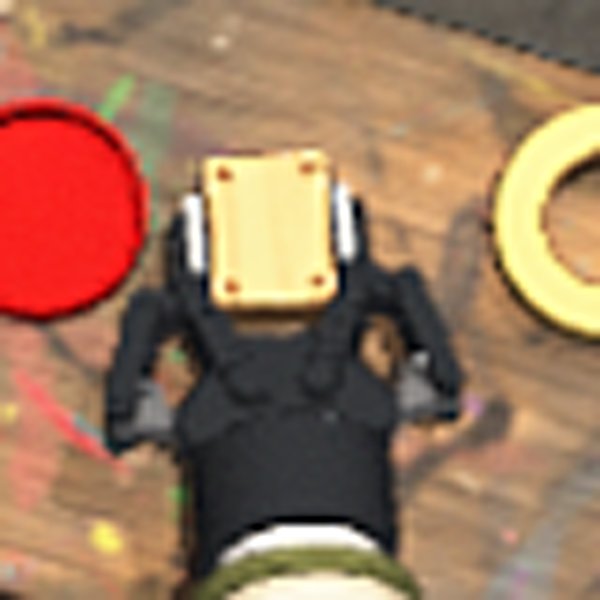

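View pics/s19.png

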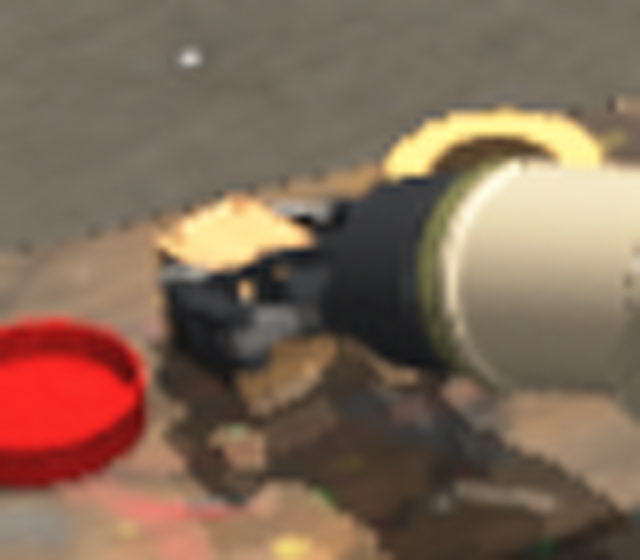

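```bash
python3 -m pendant '[[[0.07,-0.06,0.15,0],[0,0,0,0],[0,0,0,0],[0,0.15,0.06,0],[0,0.15,0.06,0],[0,0.1,0.04,0],[0,0.1,0.04,0],[0,0,0,0],[0,0,0,0],[0,0,0,0]]]' ;python3 - <<'E'
from h import *
s=sense();print(s['tool_pos'],s['tcp_rot'],s['ft_force'])
im=snapshot('wrist')[:,:,::-1];cv2.imwrite('pics/w20.png',cv2.resize(im[150:350,200:400],(600,600),interpolation=cv2.INTER_CUBIC))
im=snapshot('scene')[:,:,::-1];cv2.imwrite('pics/s20.png',cv2.resize(im[160:230,200:280],(640,560),interpolation=cv2.INTER_CUBIC))
E
```

```text
time: 38.32
tool_pos: [719.9, -72.6, 34.5]
tcp_rot: [-112.3, -1.1, -84.9]
ft_force: [0.7, -0.1, -0.9]
finger_gap: 48.8
[719.86641104 -72.57294998  34.47369473] [-112.27794392   -1.070635    -84.93660142] [ 0.72245861 -0.11192523 -0.939294  ]
```

View pics/w20.png

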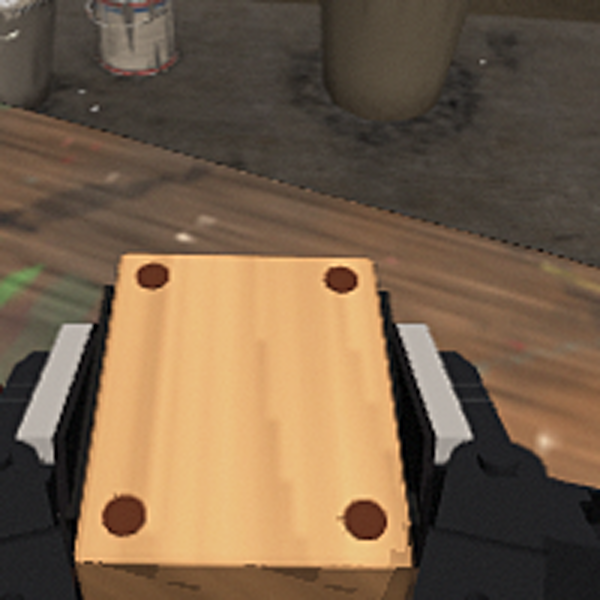

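```bash
python3 -m pendant '[[[0,-0.1,-0.04,0],[-0.08,0.1,-0.24,0],[0,0,0,0],[0,0,0,0],[0,0,0,0],[0,0,0,0],[0,0,0,0],[0,0,0,0],[0,0,0,0],[0,0,0,0]]]' 
```

```text
time: 39.25
tool_pos: [713.6, -71.2, 36.6]
tcp_rot: [-112.3, -1.1, -84.9]
ft_force: [-0.0, -0.2, -1.7]
finger_gap: 49.0
```

```bash
python3 -m pendant '[[[0.01,0.1,0.08,0],[0,0.12,0.05,0],[0,0.12,0.05,0],[0,0.12,0.05,0],[0,0.12,0.05,0],[0,0,0,0],[0,0,0,0],[0,0,0,0],[0,0,0,0],[0,0,0,0]]]';python3 - <<'E'
from h import *
s=sense();print(s['tool_pos'],s['tcp_rot'],s['ft_force'])
t=snapshot('top')[:,:,::-1];im=snapshot('scene')[:,:,::-1]
cv2.imwrite('pics/c21.png',np.hstack([cv2.resize(im[165:225,205:265],(400,400),interpolation=cv2.INTER_CUBIC),cv2.resize(t[105:165,265:325],(400,400),interpolation=cv2.INTER_CUBIC)]))
E
```

```text
time: 40.08
tool_pos: [718.4, -71.9, 30.1]
tcp_rot: [-111.3, -1.1, -84.9]
ft_force: [-3.4, -0.1, 3.3]
finger_gap: 49.2
[718.37966093 -71.86885607  30.12259785] [-111.34499434   -1.12719206  -84.86431304] [-3.43685571 -0.11419223  3.28494682]
```

View pics/c21.png

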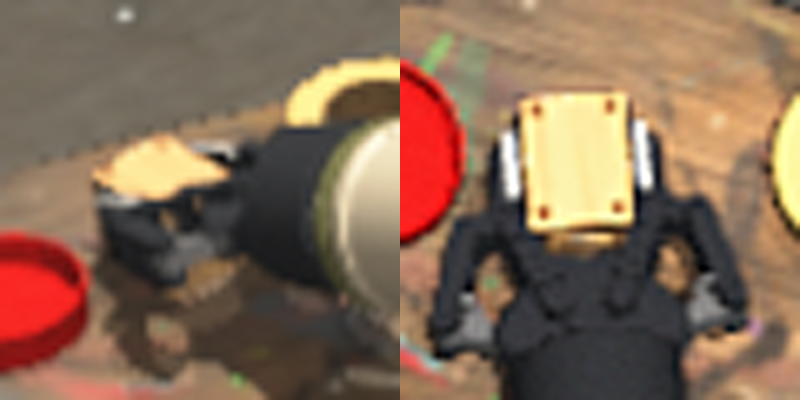

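```bash
python3 - <<'E'
from h import *
f=lambda p:np.array(p)/7.5-.43+[255,100]
w=ray('top',f([(227,362),(235,440),(377,350),(390,425)]),65,None);print(w.round(1),w.mean(0))
E
python3 -m pendant '[[[0,0,0,0],[0,0,0,0],[0,0,0,0],[0,0,0,0],[0,0,0,0],[0,0.2,0,0],[0,0.2,0,0],[0,0.2,0,0],[0,0,0,0],[0,0,0,0]]]' 0.4
```

```text
[[ 638.3  -57.4   65. ]
 [ 608.2  -60.6   65. ]
 [ 643.2 -114.5   65. ]
 [ 614.3 -119.5   65. ]] [626.00089451 -87.96992012  65.        ]
time: 41.02
tool_pos: [713.6, -72.6, 17.2]
tcp_rot: [-111.4, -1.1, -84.9]
ft_force: [-0.4, 0.5, 0.8]
finger_gap: 59.5
```

```bash
python3 - <<'E'
from h import *
s=sense();print(s['tool_pos'])
im=snapshot('wrist')[:,:,::-1];cv2.imwrite('pics/w22.png',cv2.resize(im[150:350,180:380],(600,600),interpolation=cv2.INTER_CUBIC))
E
```

```text
[713.64660046 -72.64706956  17.23750774]
```

View pics/w22.png

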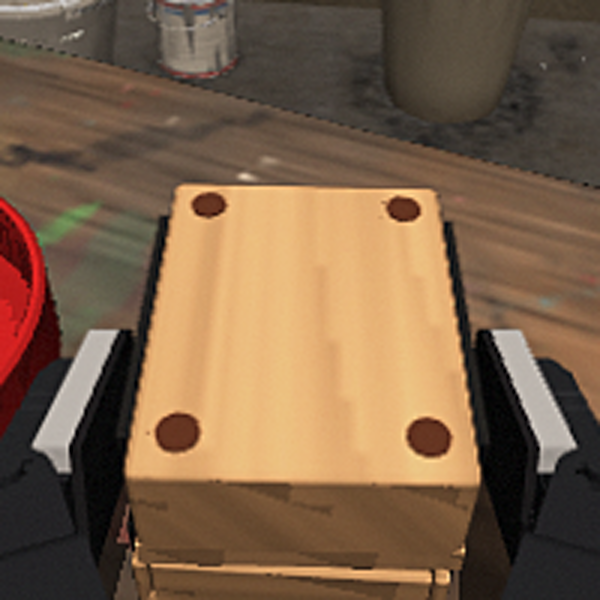

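```bash
python3 -m pendant '[[[0,0,0.1,0],[0,0,0,0],[0,0,0,0],[0,0,0,0],[0,0,0,0],[0,0,0,0],[0,0,0,0],[0,-0.3,-0.12,0],[0,-0.5,-0.2,0],[0,-0.2,-0.1,0]]]' -1 120;python3 - <<'E'
from h import *
s=sense();print(s['tool_pos'],s['tcp_rot'],s['ft_force'],s['joint_pos'].round(0))
im=snapshot('wrist')[:,:,::-1];t=snapshot('scene')[:,:,::-1]
cv2.imwrite('pics/c23.png',np.hstack([cv2.resize(im[150:350,180:380],(400,400),interpolation=cv2.INTER_CUBIC),cv2.resize(t[165:225,205:265],(400,400),interpolation=cv2.INTER_CUBIC)]))
E
```

```text
time: 41.9
tool_pos: [712.5, -71.3, 34.7]
tcp_rot: [-111.9, -1.0, -84.9]
ft_force: [1.2, 0.6, -3.5]
finger_gap: 48.7
[712.49452586 -71.27034157  34.68595075] [-111.87104207   -1.00924237  -84.88281383] [ 1.20963222  0.56290444 -3.54882186] [-22.  20. 126. 139.  40. -68.]
```

View pics/c23.png

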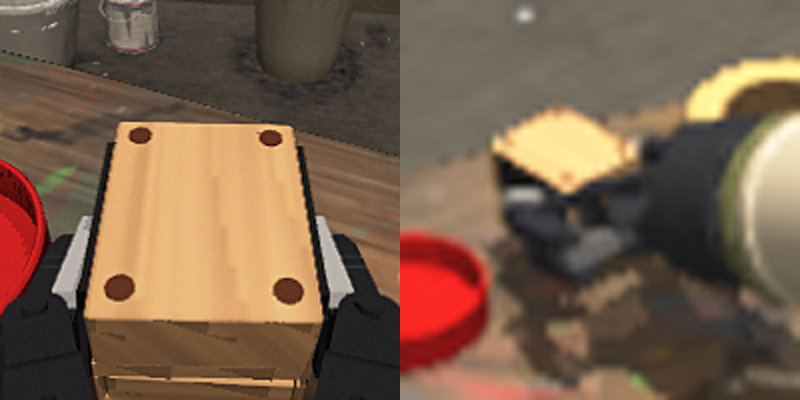

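```bash
python3 -m pendant '[[[0,-0.7,-0.3,0],[0,-1,-0.4,0],[0,-1,-0.4,0],[0,-1,-0.4,0],[0,-1,-0.4,0],[0,-0.6,-0.25,0],[0,0,0,0.5],[0,0,0,1],[0,0,0,1],[0,0,0,1]]]' -1 120;python3 -m pendant '[[[0,0,0,1],[0,0,0,1],[0,0,0,1],[0,0,0,1],[0,0,0,1],[0,0,0,1],[0,0,0,1],[0,0,0,1],[0,0,0,1],[0,0,0,1]]]'
```

```text
time: 42.83
tool_pos: [706.9, -67.8, 146.0]
tcp_rot: [-113.3, 14.2, -91.4]
ft_force: [0.6, 0.1, -4.7]
finger_gap: 49.0
time: 43.67
tool_pos: [701.0, -65.3, 135.9]
tcp_rot: [-134.3, 55.5, -123.9]
ft_force: [-0.5, -0.3, -3.9]
finger_gap: 48.5
```

```bash
for i in 1 2; do python3 -m pendant '[[[0,0,0,1],[0,0,0,1],[0,0,0,1],[0,0,0,1],[0,0,0,1],[0,0,0,1],[0,0,0,1],[0,0,0,1],[0,0,0,1],[0,0,0,1]]]';done; python3 - <<'E'
from h import *
s=sense();R=Ro.from_euler('xyz',s['tcp_rot'],degrees=True).as_matrix();print(R.round(3),s['joint_pos'].round(0))
print('turn left deg', np.degrees(np.arcsin(R[2,0])))
E
```

```text
time: 44.5
tool_pos: [694.6, -62.6, 124.8]
tcp_rot: [139.8, 57.6, 140.1]
ft_force: [0.1, -1.3, -3.7]
finger_gap: 48.7
time: 45.33
tool_pos: [688.3, -59.9, 114.1]
tcp_rot: [116.2, 17.4, 103.7]
ft_force: [0.6, -0.7, -4.6]
finger_gap: 48.6
[[-0.226  0.366  0.903]
 [ 0.927  0.366  0.084]
 [-0.3    0.856 -0.422]] [-22.   0. 132. 119.  29. 116.]
turn left deg -17.42958170585477
```

```bash
python3 -m pendant '[[[0,0,0,1],[0,0,0,1],[0,0,0,1],[0,0,0,1],[-0.7,0.2,0.4,0.15],[-0.7,0.2,0.4,0],[-0.2,0,0,0],[0,0,0,0],[0,0,0,0],[0,0,0,0]]]'; python3 - <<'E'
from h import *
s=sense();R=Ro.from_euler('xyz',s['tcp_rot'],degrees=True).as_matrix();print(R.round(3),s['joint_pos'].round(0))
im=snapshot('scene')[:,:,::-1].copy();t=snapshot('top')[:,:,::-1].copy();w=snapshot('wrist')[:,:,::-1]
cv2.imwrite('pics/c24.png',np.hstack([cv2.resize(im[140:220,195:275],(400,400),interpolation=cv2.INTER_CUBIC),cv2.resize(t[95:175,255:335],(400,400),interpolation=cv2.INTER_CUBIC)]))
cv2.imwrite('pics/w24.png',w)
E
```

```text
time: 46.17
tool_pos: [703.1, -87.5, 104.2]
tcp_rot: [115.7, -1.2, 95.1]
ft_force: [0.3, -0.3, -3.9]
finger_gap: 48.6
[[-0.088  0.433  0.897]
 [ 0.996  0.02   0.088]
 [ 0.021  0.901 -0.433]] [-25.   5. 129. 115.  31. 138.]
```

View pics/c24.png

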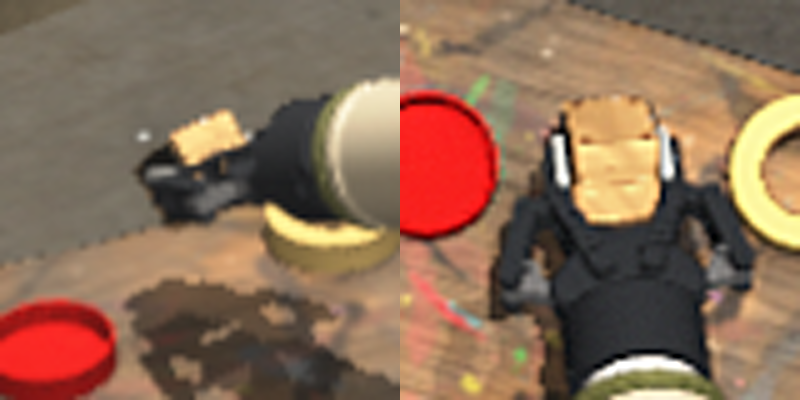

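View pics/w24.png

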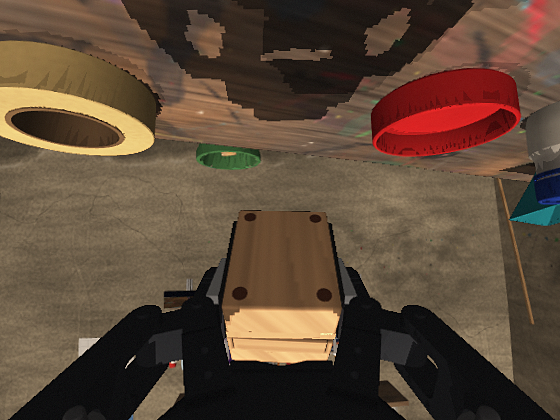

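```bash
for i in 1 2; do python3 -m pendant '[[[0,0.55,1,0],[0,0.55,1,0],[0,0.55,1,0],[0,0.55,1,0],[0,0.55,1,0],[0,0.55,1,0],[0,0.55,1,0],[0,0.55,1,0],[0,0.55,1,0],[0,0.55,1,0]]]';done
```

```text
time: 47.15
tool_pos: [932.1, -60.5, 109.0]
tcp_rot: [116.2, -1.5, 95.1]
ft_force: [0.1, -0.3, -4.2]
finger_gap: 48.1
time: 47.98
tool_pos: [1134.5, -19.7, 93.2]
tcp_rot: [110.5, 0.6, 93.4]
ft_force: [0.7, 0.7, -4.6]
finger_gap: 49.1
```

```bash
python3 -m pendant '[[[0,1,0.4,0],[0,1,0.4,0],[0,1,0.4,0],[0,1,0.4,0],[0,1,0.4,0],[0,1,0.4,0],[0,1,0.4,0],[0,1,0.4,0],[0,-0.2,-1,0],[0,-0.25,-1,0]]]'; python3 - <<'E'
from h import *
s=sense();R=Ro.from_euler('xyz',s['tcp_rot'],degrees=True).as_matrix();print(R.round(3),s['joint_pos'].round(0))
E
```

```text
time: 48.82
tool_pos: [1174.9, 11.7, 186.5]
tcp_rot: [104.7, 1.8, 91.0]
ft_force: [-0.3, 0.4, -4.3]
finger_gap: 48.7
[[-0.018  0.253  0.967]
 [ 0.999  0.034  0.01 ]
 [-0.031  0.967 -0.253]] [ -3.  58.  50. 136.   5. 131.]
```

```bash
for i in 1 2; do python3 -m pendant '[[[-0.2,-0.55,-1,0],[-0.2,-0.55,-1,0],[-0.2,-0.55,-1,0],[-0.2,-0.55,-1,0],[-0.2,-0.55,-1,0],[-0.2,-0.55,-1,0],[-0.2,-0.55,-1,0],[-0.2,-0.55,-1,0],[-0.2,-0.55,-1,0],[-0.2,-0.55,-1,0]]]';done; python3 - <<'E'
from h import *
s=sense();R=Ro.from_euler('xyz',s['tcp_rot'],degrees=True);print(R.as_matrix().round(3),s['joint_pos'].round(0))
print((R.inv().apply(np.array([715,-88,50])-s['tool_pos'])/20).round(2))
E
```

```text
time: 49.65
tool_pos: [956.2, -32.1, 150.0]
tcp_rot: [103.6, 1.9, 90.9]
ft_force: [0.1, -0.0, -3.8]
finger_gap: 48.5
time: 50.48
tool_pos: [736.5, -80.9, 106.5]
tcp_rot: [102.6, 2.4, 90.8]
ft_force: [0.6, -0.2, -3.5]
finger_gap: 48.8
[[-0.013  0.217  0.976]
 [ 0.999  0.044  0.004]
 [-0.042  0.975 -0.218]] [-20.  17. 127. 151.  44. 104.]
[-0.22 -3.01 -0.44]
```

```bash
python3 - <<'E'
from h import *
s0=dict(tool_pos=np.array([713.65,-72.65,17.24]),tcp_rot=np.array([-111.4,-1.1,-84.9]))
g=lambda p:np.array(p)/3-.33+[180,150]
c=corners(g([(175,185),(440,188),(478,482),(128,480)]),46,s0);print(c)
s0['tool_pos']=s0['tool_pos']+np.array([1.8,0,-.7])
R0=Ro.from_euler('xyz',s0['tcp_rot'],degrees=True)
a=np.radians(4.5);X=np.array([np.cos(a),np.sin(a),0]);Y=np.array([-np.sin(a),np.cos(a),0])
ce=c[0].copy();ce[2]=23
P=np.array([ce+X*i*29+Y*j*23+np.array([0,0,k*23]) for i in(-1,1) for j in(-1,1) for k in(-1,1)])
T=R0.inv().apply(P-s0['tool_pos'])
np.save('pair_tool.npy',T)
s=sense();W=tool2w(s,T);lab=[(i,j,k) for i in(-1,1) for j in(-1,1) for k in(-1,1)]
for l,w in zip(lab,W):print(l,w.round(1))
print('center',W.mean(0).round(1)); u=(W[1]-W[0])/46;print('back normal',u.round(2))
b=tool2w(s,[(0,-42,-78),(0,-38,-78)]);print('body low',b.round(1))
E
```

```text
(array([700.5, -73.5,  46. ]), [46.3, 57.6, 43.8, 57.6], [5.4, 3.1, 5.4, 5.7])
(-1, -1, -1) [709.  -57.8 144.4]
(-1, -1, 1) [683.3 -58.8 106.2]
(-1, 1, -1) [ 709.6 -103.8  145.3]
(-1, 1, 1) [ 683.9 -104.8  107.1]
(1, -1, -1) [757.1 -57.9 112. ]
(1, -1, 1) [731.4 -58.9  73.8]
(1, 1, -1) [ 757.7 -103.8  112.9]
(1, 1, 1) [ 732.  -104.9   74.7]
center [720.5 -81.3 109.6]
back normal [-0.56 -0.02 -0.83]
body low [[651.3 -83.   82.6]
 [652.1 -82.9  86.5]]
```

```bash
python3 -m pendant '[[[0,-0.6,0.1,0],[0,-0.8,0.15,0],[0,-0.8,0.15,0],[0,-0.6,0.1,0],[0,-0.3,0.05,0],[0,0,0,0],[0,0,0,0],[0,0,0,0],[0,0,0,0],[0,0,0,0]]]'; python3 - <<'E'
from h import *
s=sense();R=Ro.from_euler('xyz',s['tcp_rot'],degrees=True);print(R.as_matrix()[:,2].round(3),s['joint_pos'].round(0))
W=tool2w(s,np.load('pair_tool.npy'));print(W[[1,5,7]].round(1),tool2w(s,[(0,-42,-78)]))
E
```

```text
time: 51.32
tool_pos: [739.4, -88.7, 53.2]
tcp_rot: [101.9, 2.9, 90.5]
ft_force: [0.6, -0.2, -4.3]
finger_gap: 48.6
[ 0.979 -0.001 -0.206] [-20.  28. 123. 154.  51.  99.]
[[ 686.3  -66.4   52. ]
 [ 734.8  -67.    20.2]
 [ 735.1 -112.9   21.6]] [[654.39185145 -90.73913793  28.19698773]]
```

```bash
python3 -m pendant '[[[0,-0.3,0.06,0],[0,-0.3,0.06,0],[0,-0.3,0.06,0],[0,-0.15,0,0],[0,-0.1,0,0],[0,0,0,0],[0,0,0,0],[0,0,0,0],[0,0,0,0],[0,0,0,0]]]'; python3 - <<'E'
from h import *
s=sense();R=Ro.from_euler('xyz',s['tcp_rot'],degrees=True)
W=tool2w(s,np.load('pair_tool.npy'));print(W[[1,5,7]].round(1),tool2w(s,[(0,-42,-78)]))
im=snapshot('scene')[:,:,::-1].copy()
cv2.imwrite('pics/s25.png',cv2.resize(im[150:230,190:270],(500,500),interpolation=cv2.INTER_CUBIC))
E
```

```text
time: 52.15
tool_pos: [740.7, -90.3, 33.6]
tcp_rot: [101.2, 3.0, 90.6]
ft_force: [-1.6, 1.4, -0.4]
finger_gap: 48.5
[[ 6.876e+02 -6.810e+01  3.180e+01]
 [ 7.365e+02 -6.860e+01  6.000e-01]
 [ 7.369e+02 -1.146e+02  1.900e+00]] [[656.08358839 -92.47686744   7.58144323]]
```

View pics/s25.png

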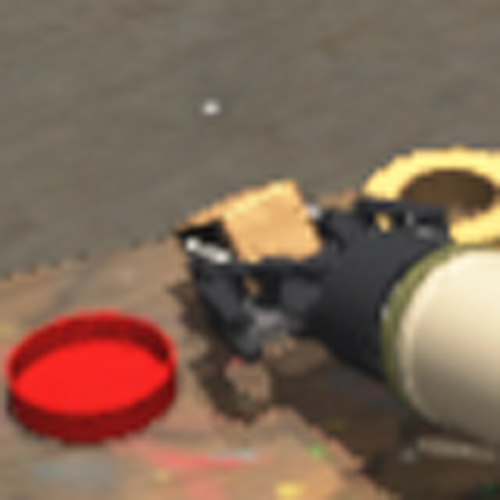

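```bash
python3 -m pendant '[[[0,0,0,0],[0,0,0,0],[0,0,0,0],[0,0,0,0],[0,0,0,0],[0,0,0,0],[0,0,0,0],[0,0,0,0],[0,0,0,0],[0,0,0,0]]]' 0.25 20; python3 - <<'E'
from h import *
im=snapshot('scene')[:,:,::-1].copy();w=snapshot('wrist')[:,:,::-1]
cv2.imwrite('pics/c26.png',np.hstack([cv2.resize(im[150:230,190:270],(420,420),interpolation=cv2.INTER_CUBIC),w[:,130:430]]))
E
```

```text
time: 53.03
tool_pos: [741.8, -90.8, 35.1]
tcp_rot: [101.1, 3.0, 90.5]
ft_force: [-0.1, 0.3, -0.9]
finger_gap: 53.7
```

View pics/c26.png

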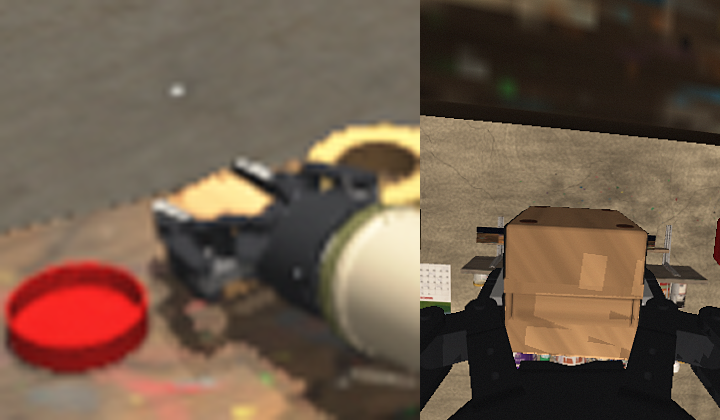

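```bash
python3 -m pendant '[[[0,0.22,-0.2,0],[0,0,-0.2,0],[0,0,0,0],[0,0,0,0],[0,0,0,0],[0,0,0,0],[0,0,0,0],[0,0,0,0],[0,0,0,0],[0,0,0,0]]]' 0.25; python3 - <<'E'
from h import *
im=snapshot('scene')[:,:,::-1].copy();t=snapshot('top')[:,:,::-1]
cv2.imwrite('pics/c27.png',np.hstack([cv2.resize(im[150:230,190:270],(400,400),interpolation=cv2.INTER_CUBIC),cv2.resize(t[95:155,265:325],(400,400),interpolation=cv2.INTER_CUBIC)]))
E
```

```text
time: 53.97
tool_pos: [734.6, -90.8, 42.8]
tcp_rot: [100.9, 3.1, 90.5]
ft_force: [-0.0, 0.4, -0.4]
finger_gap: 53.2
```

View pics/c27.png

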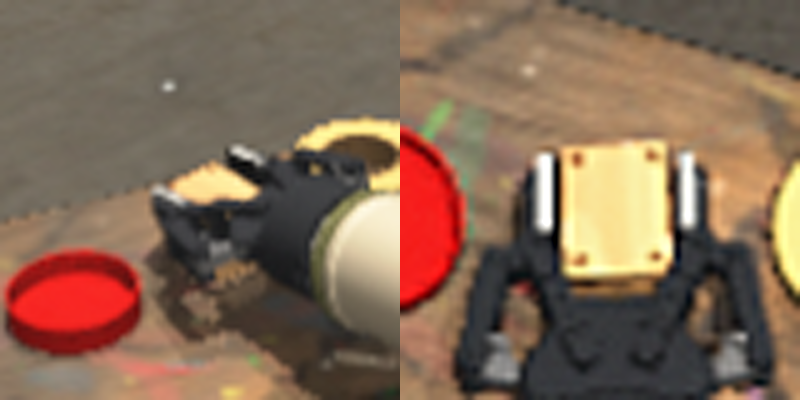

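```bash
python3 -m pendant '[[[0,-0.08,0,0],[0,0,0,0],[0,0,0,0],[0,0,0,0],[0,0,0,0],[0,0.2,-0.04,0],[0,0.3,-0.06,0],[0,0.4,-0.08,0],[0,0.6,-0.12,0],[0,0.6,-0.12,0]]]' -1 60; python3 - <<'E'
from h import *
im=snapshot('scene')[:,:,::-1].copy();t=snapshot('top')[:,:,::-1]
cv2.imwrite('pics/c28.png',np.hstack([cv2.resize(im[150:230,190:270],(400,400),interpolation=cv2.INTER_CUBIC),cv2.resize(t[95:155,265:325],(400,400),interpolation=cv2.INTER_CUBIC)]))
s=sense();R=Ro.from_euler('xyz',s['tcp_rot'],degrees=True);print(R.as_matrix().round(3))
E
```

```text
time: 54.9
tool_pos: [731.3, -87.7, 80.8]
tcp_rot: [101.4, 2.9, 90.5]
ft_force: [0.5, 0.3, -1.2]
finger_gap: 49.2
[[-0.009  0.193  0.981]
 [ 0.999  0.053 -0.001]
 [-0.052  0.98  -0.193]]
```

View pics/c28.png

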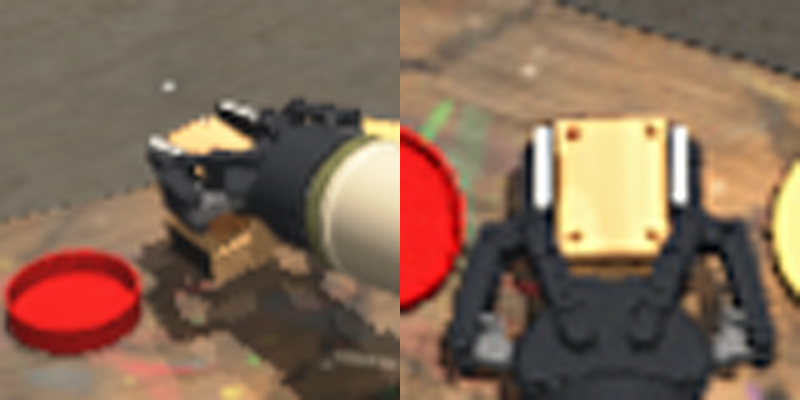

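```bash
python3 -m pendant '[[[-0.05,-0.17,-0.9,0],[-0.05,-0.17,-0.9,0],[-0.05,-0.17,-0.9,0],[-0.05,-0.17,-0.9,0],[0,-0.1,-0.3,0],[0,0,0,0],[0,0,0,0],[0,0,0,0],[0,0,0,0],[0,0,0,0]]]'; python3 - <<'E'
from h import *
s=sense();R=Ro.from_euler('xyz',s['tcp_rot'],degrees=True);print(R.as_matrix().round(3),s['joint_pos'].round(0))
t=snapshot('top')[:,:,::-1];w=snapshot('scene')[:,:,::-1]
cv2.imwrite('pics/c29.png',np.hstack([cv2.resize(w[150:230,190:270],(400,400),interpolation=cv2.INTER_CUBIC),cv2.resize(t[100:180,255:335],(400,400),interpolation=cv2.INTER_CUBIC)]))
E
```

```text
time: 55.83
tool_pos: [652.5, -92.8, 83.8]
tcp_rot: [101.1, 3.1, 90.6]
ft_force: [1.3, 0.0, -2.9]
finger_gap: 48.7
[[-0.01   0.192  0.981]
 [ 0.998  0.055 -0.001]
 [-0.054  0.98  -0.192]] [-27.  16. 136. 147.  55. 102.]
```

View pics/c29.png

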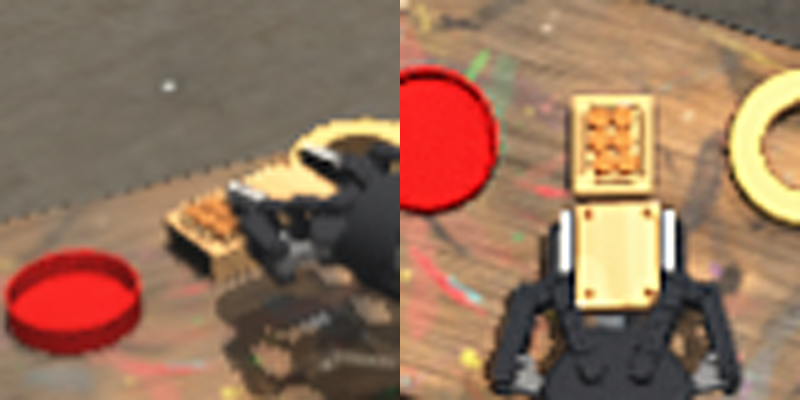

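```bash
python3 - <<'E'
from h import *
f=lambda p:(np.array(p)-[400,0])/5-.4+[255,100]
print(ray('top',f([(578,205),(662,200),(663,308),(575,312)]),87,None).round(1))
print(ray('top',f([(573,97),(655,95),(655,195),(577,197)]),28-5,None).round(1))
E
```

```text
[[ 653.9  -72.4   87. ]
 [ 657.  -119.5   87. ]
 [ 595.7 -120.2   87. ]
 [ 593.1  -71.    87. ]]
[[ 735.1  -69.5   23. ]
 [ 736.6 -118.4   23. ]
 [ 676.1 -118.5   23. ]
 [ 674.6  -72.2   23. ]]
```

```bash
python3 -m pendant '[[[0,-0.7,0.12,0],[0,-0.8,0.15,0],[0,-0.5,0.1,0],[0,-0.3,0.06,0],[0,-0.1,0,0],[0,0,0,0],[0,0,0,0],[0,0,0,0],[0,0,0,0],[0,0,0,0]]]'
```

```text
time: 56.77
tool_pos: [656.2, -96.0, 37.9]
tcp_rot: [100.6, 3.3, 90.7]
ft_force: [0.4, -0.3, -1.8]
finger_gap: 48.9
```

```bash
python3 -m pendant '[[[0,-0.15,0.03,0],[0,-0.15,0.03,0],[0,-0.15,0.03,0],[0,-0.08,0,0],[0,0,0,0],[0,0,0,0],[0,0,0,0],[0,0,0,0],[0,0,0,0],[0,0,0,0]]]'; python3 - <<'E'
from h import *
s=sense();print(tool2w(s,[(0,-42,-78),(0,-38,-78),(35,-42,-78),(-35,-42,-78)]).round(1),s['ft_force'])
w=snapshot('scene')[:,:,::-1]
cv2.imwrite('pics/s30.png',cv2.resize(w[160:240,200:280],(500,500),interpolation=cv2.INTER_CUBIC))
E
```

```text
time: 57.6
tool_pos: [656.4, -97.0, 27.3]
tcp_rot: [100.5, 3.4, 90.7]
ft_force: [-0.1, -0.2, -2.4]
finger_gap: 49.1
[[ 5.721e+02 -9.950e+01  3.000e-01]
 [ 5.728e+02 -9.930e+01  4.200e+00]
 [ 5.717e+02 -6.460e+01 -1.700e+00]
 [ 5.725e+02 -1.345e+02  2.400e+00]] [-0.06402614 -0.18595383 -2.37525633]
```

View pics/s30.png

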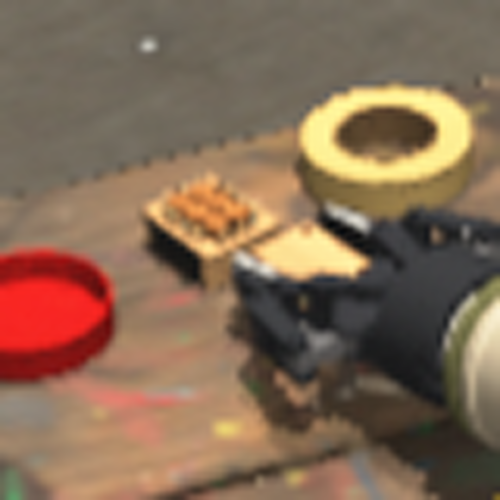

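```bash
python3 -m pendant '[[[0,-0.1,0.02,0],[0,-0.1,0.02,0],[0,0,0,0],[0,0,0,0],[0,0,0,0],[0,0,0,0],[0,0,0,0],[0,0,0,0],[0,0,0,0],[0,0,0,0]]]'; python3 -m pendant '[[[0,0,0,0],[0,0,0,0],[0,0,0,0],[0,0,0,0],[0,0,0,0],[0,0,0,0],[0,0,0,0],[0,0,0,0],[0,0,0,0],[0,0,0,0]]]' 0.35; python3 - <<'E'
from h import *
w=snapshot('scene')[:,:,::-1];t=snapshot('top')[:,:,::-1]
cv2.imwrite('pics/c31.png',np.hstack([cv2.resize(w[160:240,200:280],(400,400),interpolation=cv2.INTER_CUBIC),cv2.resize(t[100:180,255:335],(400,400),interpolation=cv2.INTER_CUBIC)]))
E
```

```text
time: 58.48
tool_pos: [656.6, -97.3, 23.1]
tcp_rot: [100.5, 3.4, 90.6]
ft_force: [0.4, 0.0, -1.3]
finger_gap: 49.1
time: 59.32
tool_pos: [658.0, -97.9, 25.5]
tcp_rot: [100.2, 3.5, 90.6]
ft_force: [-1.1, 0.7, -0.4]
finger_gap: 57.5
```

View pics/c31.png

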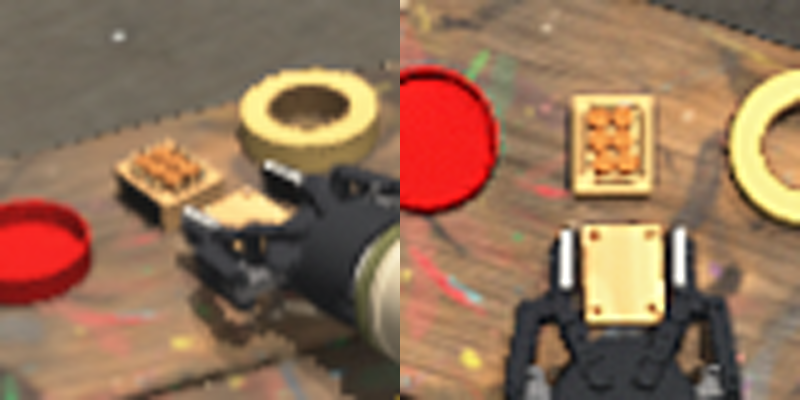

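```bash
python3 -m pendant '[[[0,0.3,-0.06,0],[0,0.6,-0.12,0],[0,0.8,-0.2,0],[0,1,-0.2,0],[0,1,-0.3,0],[0,0.8,-0.6,0],[0,0.5,-1,0],[0,0.3,-1,0],[0,0,0,0],[0,0,0,0]]]' 0.45; python3 - <<'E'
from h import *
w=snapshot('scene')[:,:,::-1];t=snapshot('top')[:,:,::-1]
cv2.imwrite('pics/c32.png',np.hstack([cv2.resize(w[160:240,180:260],(400,400),interpolation=cv2.INTER_CUBIC),cv2.resize(t[100:180,255:335],(400,400),interpolation=cv2.INTER_CUBIC)]))
E
```

```text
time: 60.25
tool_pos: [629.5, -100.3, 147.6]
tcp_rot: [99.4, 3.8, 90.9]
ft_force: [0.4, 0.0, 0.5]
finger_gap: 61.8
```

View pics/c32.png

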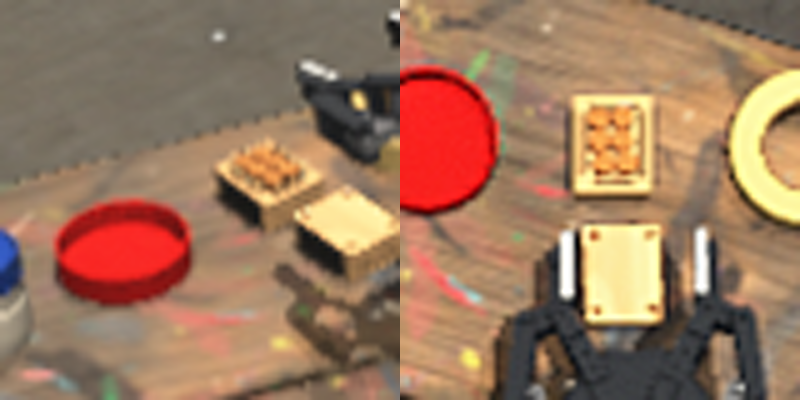

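```bash
python3 - <<'E'
from h import *
t=snapshot('top')[:,:,::-1].copy();a=cv2.imread('pics/a_top.png');s=sense()
def cen(im,lo,hi,box):
    x0,y0,x1,y1=box;m=cv2.inRange(cv2.cvtColor(im[y0:y1,x0:x1].copy(),cv2.COLOR_BGR2HSV),lo,hi);M=cv2.moments(m,True);return round(M['m10']/M['m00']+x0,2),round(M['m01']/M['m00']+y0,2)
for n,lo,hi,b in (('lid',(0,180,120),(6,255,255),(240,105,280,150)),('tape',(20,80,200),(32,200,255),(318,110,356,150)),('pot',(105,150,60),(125,255,255),(205,105,245,145))):
    print(n,cen(a,lo,hi,b),cen(t,lo,hi,b))
cv2.imwrite('pics/t33.png',cv2.resize(t[100:160,275:335],(600,600),interpolation=cv2.INTER_CUBIC)); print(s['time'],s['qd'].round(1))
E
```

```text
lid (259.34, 128.82) (259.77, 127.57)
tape (336.13, 129.11) (336.38, 128.77)
pot (222.41, 124.24) (222.37, 124.15)
60.4 [ 0.2  0.8  0.2 -0.2 -0.   0.1]
```

View pics/t33.png

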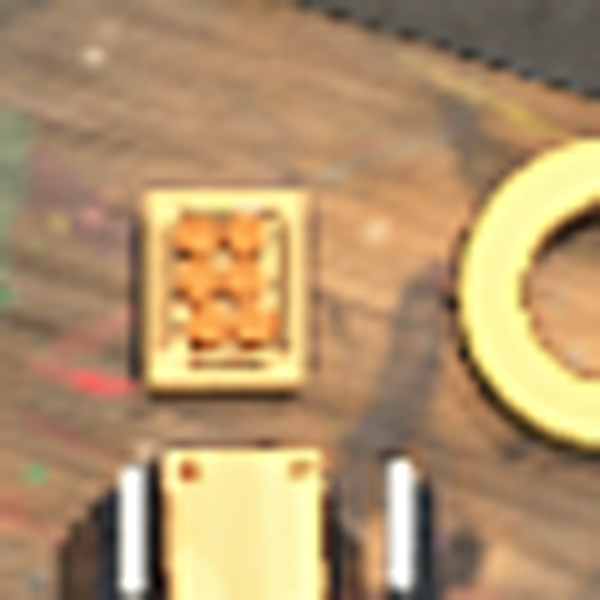

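```bash
python3 - <<'E'
from h import *
def el(im,box):
    x0,y0,x1,y1=box;m=cv2.inRange(cv2.cvtColor(im[y0:y1,x0:x1].copy(),cv2.COLOR_BGR2HSV),(0,150,50),(8,255,255))|cv2.inRange(cv2.cvtColor(im[y0:y1,x0:x1].copy(),cv2.COLOR_BGR2HSV),(172,150,50),(180,255,255))
    c=max(cv2.findContours(m,0,1)[0],key=cv2.contourArea);e=cv2.fitEllipse(c);b=cv2.boundingRect(c);return np.round(np.array(e[0])+[x0,y0],2),np.round(e[1],1),(b[0]+x0,b[1]+y0,b[2],b[3])
print(el(cv2.imread('pics/a_top.png'),(235,100,285,155)),el(snapshot('top')[:,:,::-1],(235,100,285,155)))
print(el(cv2.imread('pics/a_scene.png'),(180,190,230,235)),el(snapshot('scene')[:,:,::-1],(180,190,230,235)))
E
```

```text
(array([259.3 , 128.73]), array([28.3, 29.2]), (245, 114, 29, 30)) (array([259.84, 127.41]), array([28.4, 29.1]), (245, 113, 30, 30))
(array([204.51, 210.65]), array([20. , 27.7]), (191, 201, 28, 21)) (array([204.21, 209.88]), array([20.2, 27.4]), (191, 200, 27, 21))
```

```bash
python3 -c "
from bench import *
print(hand_in()); print(sense()['time'])"
```

```text
the job is handed in; nothing more can be done
None
the job is handed in; nothing more can be done
```

I handed the job in at about 60.6 s, with the turn-over done on a second attempt and the jar lid nudged about 4 mm.

**What I did:** The moves only turn the tool about its own axis, so I tilted it by pushing the arm past its reach limits.
- **First attempt:** I capped the loaded tray and tried a quarter turn. The pair came apart as I lowered it onto the table. The loaded tray landed mouth up with all six pieces still in it, still printed side up.
- **Second attempt:** I capped the tray again and gripped the closed pair at 120 N with the tool nearly level. I then turned it 180° in one roll, and the pair stayed closed.
- **Finish:** I set the pair's edge on the table about 33° from flat and opened the fingers, and it dropped flat onto the second tray's back. I lifted the first tray off and let it drop the last few millimetres, mouth down, about 20 mm in front of the other.

**Last checks:**
- **Trays and pieces:** the camera views show both trays flat on the table. All six pieces lie in the second tray with only plain faces showing. The gripper was clear of everything.
- **Tape roll and ink pot:** the tape roll (about 1 mm) and the ink pot show no movement beyond measurement error.

**What went wrong:**
- **Jar lid:** it shifted by about 4 mm, and both cameras agree. It was probably nudged during the first attempt. I left it there rather than risk disturbing it more.
- **Pair came apart once:** the first attempt broke the instruction to turn the pair without letting it come apart, though the final turn-over kept it closed.

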